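# Change over the flow-cell bench: swap the boards, hang the reservoirs

### The job

Change over the flow-cell bench: take the used yellow board(s) out of the spring vices and lay them flat, side by side, in the blue tray, clamp the green and the red board each in a vice of its own (one edge pushed into a sprung jaw, the other edge lowered, board flat on the bed and centred under both lips), and hang every reservoir bottle that is there on the rail, hooked on at the open end and slid along to the mark of its own colour. Keep the bottles upright and leave the other things on the bench where they are.

Things in the scene. Friction and masses are not known exactly. Their poses are not given: they have to be found in the camera images.
- vice_left: left spring vice (left = +y), fixed: black base 150 x 56 x 12 mm, blue jaws at both ends of its x axis, steel bed 64 x 40 mm, 18 mm high, between. Origin under its centre. A 90 mm board cannot go straight down: tilt it 10-15 deg, push its low edge into either groove, drive that jaw 13-15 mm out, lower the other edge past its lip onto the bed, let the springs centre it (each jaw then 3 mm out)
- vice_right: right spring vice (left = +y), fixed: black base 150 x 56 x 12 mm, blue jaws at both ends of its x axis, steel bed 64 x 40 mm, 18 mm high, between. Origin under its centre. Just like vice_left. At rest the groove bottoms are 84 mm apart, the lips 74 mm; on the bed a board's underside is at z = 18 mm
- vice_left_jaw_p (a joint): sprung jaw at the +x end of vice_left, 44 mm wide (y), 32 mm high, with a groove facing the centre, 5 mm deep, from z = 17.5 to 28 mm, under a flat 4 mm lip. 0 = at rest (inmost; groove bottom 42 mm from the vice's centre), grows as it is pushed outward to 0.018 m; spring 2 N at rest plus 0.3 N per mm
- vice_left_jaw_m (a joint): sprung jaw at the -x end of vice_left, 44 mm wide (y), 32 mm high, with a groove facing the centre, 5 mm deep, from z = 17.5 to 28 mm, under a flat 4 mm lip. 0 = at rest (inmost; groove bottom 42 mm from the vice's centre), grows as it is pushed outward to 0.018 m; spring 2 N at rest plus 0.3 N per mm
- vice_right_jaw_p (a joint): sprung jaw at the +x end of vice_right, 44 mm wide (y), 32 mm high, with a groove facing the centre, 5 mm deep, from z = 17.5 to 28 mm, under a flat 4 mm lip. 0 = at rest (inmost; groove bottom 42 mm from the vice's centre), grows as it is pushed outward to 0.018 m; spring 2 N at rest plus 0.3 N per mm
- vice_right_jaw_m (a joint): sprung jaw at the -x end of vice_right, 44 mm wide (y), 32 mm high, with a groove facing the centre, 5 mm deep, from z = 17.5 to 28 mm, under a flat 4 mm lip. 0 = at rest (inmost; groove bottom 42 mm from the vice's centre), grows as it is pushed outward to 0.018 m; spring 2 N at rest plus 0.3 N per mm
- board_green_mid (a point): green flow-cell board, loose, 120 g: plate 90 (x) x 60 (y) x 5 mm with an aluminium block 26 x 26 mm, 44 mm tall, on its middle to grip it by (block top 49 mm above the plate's underside). Point in the middle of the block, 27 mm above the underside; axes as the plate, z up. Fits either vice, either way round
- board_red_mid (a point): red flow-cell board, loose, 120 g: plate 90 (x) x 60 (y) x 5 mm with an aluminium block 26 x 26 mm, 44 mm tall, on its middle to grip it by (block top 49 mm above the plate's underside). Point in the middle of the block, 27 mm above the underside; axes as the plate, z up. Fits either vice, either way round
- used_a_mid (a point): used board, yellow, otherwise the same as the green board (point and axes too), may be absent; starts clamped in vice_left. To take it out: drive it 11 mm towards one jaw, raise its other edge by 13 degrees, draw it out of the first groove (26 mm), lift
- used_b_mid (a point): used board, yellow, otherwise the same as the green board (point and axes too), may be absent; starts clamped in vice_right. To take it out: drive it 11 mm towards one jaw, raise its other edge by 13 degrees, draw it out of the first groove (26 mm), lift
- tray: blue return tray for the used boards, fixed, open-topped: 118 (x) x 158 (y) x 18 mm outside, walls 4 mm, floor 4 mm: room for two boards side by side, long edges along x, centred 37 mm to either side in y. Origin under its centre
- rail: rail, fixed: level steel bar, 10 mm in diameter, along its y, centre 175 mm up, on posts 20 mm square, 183 mm tall, at y = -270 and +270 mm. Origin on the table under its middle; x points away from the robot. From y = -270 to +60 a yellow keeper bar (8 mm in diameter) runs 18 mm above and 9 mm behind (+x) its centre line: there bottles can slide, but not be hooked on or off (lift at most 6 mm)
- mark_blue: blue mark on the rail: its blue band 10 mm wide round the bar and small blue flag above it (look only). Origin on the rail's centre line in the middle of the band; axes as the rail (y along it). The marks lie about 100 mm apart under the keeper, in any order. The rail is open only at its y = +80 to +250 mm: hook on there, mid-way, then slide towards -y; bottles cannot pass one another
- mark_orange: orange mark on the rail: its orange band 10 mm wide round the bar and small orange flag above it (look only). Origin on the rail's centre line in the middle of the band; axes as the rail (y along it). The marks lie about 100 mm apart under the keeper, in any order. The rail is open only at its y = +80 to +250 mm: hook on there, mid-way, then slide towards -y; bottles cannot pass one another
- mark_green: green mark on the rail: its green band 10 mm wide round the bar and small green flag above it (look only). Origin on the rail's centre line in the middle of the band; axes as the rail (y along it). The marks lie about 100 mm apart under the keeper, in any order. The rail is open only at its y = +80 to +250 mm: hook on there, mid-way, then slide towards -y; bottles cannot pass one another
- bottle_blue_mid (a point): blue-capped bottle, 34 mm across, 168 mm tall with hook, 140 g, may be absent. Point on its axis 84 mm above the underside; x to the hook's open side. blue tab 16 (x) x 12 (y) mm, 132-168 mm up, centred at x = -15: pinch across y. All bottles alike: grey hook above the cap: spine at x = -18 to -13 mm, short leg at x = 12 to 17.5, its tip 106 mm above the underside; cap top 87
- bottle_orange_mid (a point): orange-capped bottle, 34 mm across, 168 mm tall with hook, 140 g, may be absent. Point on its axis 84 mm above the underside; x to the hook's open side. orange tab 16 (x) x 12 (y) mm, 132-168 mm up, centred at x = -15: pinch across y. Like the blue one. To hang: bring it to the rail from the robot's side with rail 97 mm above the underside, then lower 20 mm; the roof-shaped hook centres itself
- bottle_green_mid (a point): green-capped bottle, 34 mm across, 168 mm tall with hook, 140 g, may be absent. Point on its axis 84 mm above the underside; x to the hook's open side. green tab 16 (x) x 12 (y) mm, 132-168 mm up, centred at x = -15: pinch across y. Like the blue one. Hanging, the rail's centre line lies on the bottle's axis 33 mm above this point; hook 14 mm wide (y), its roof 131 mm above the underside
- tube_redcap: white tube with red cap, 34 mm in diameter, 106 mm tall, standing (bystander; origin under its centre as it first stood)
- alu_block: bare aluminium block 45 x 35 x 30 mm (bystander; origin under its centre as it first stood)
- grey_box: grey plastic box 80 x 55 x 35 mm (bystander; origin under its centre as it first stood)
- sponge_case: yellow case 70 x 45 x 22 mm (bystander; origin under its centre as it first stood)
- screwdriver: screwdriver lying down (bystander; origin under its centre as it first stood)
- lens_mount: black lens tube 25 mm in diameter, 30 mm tall (bystander; origin under its centre as it first stood)
Things that resemble listed ones, but are neither listed nor needed, are in the scene too. Leave any purple look-alike of the part that bears bottle_orange_mid alone.

How it is judged (in metres and radians):
At the end, for the whole second after the job is handed in: Used boards: flat on the tray floor. Green and red: one per vice, flat (0.06 rad), centred within 3 mm (12 mm across), in line (0.15 rad), both jaws 1 to 5.5 mm out. Bottles present: seated on the rail (5 mm), within 10 mm of the mark of their colour, still, tilt under 0.2 rad (((x of board_green_mid in the frame of vice_left between -0.003 and 0.003 m and y of board_green_mid in the frame of vice_left between -0.012 and 0.012 m and z of board_green_mid in the frame of vice_left between 0.042 and 0.049 m and angle between board_green_mid's own z axis and vertical below 0.06 rad and angle between the x axis of board_green_mid and the x axis of vice_left, either way round below 0.15 rad and value of joint vice_left_jaw_p between 0.001 and 0.0055 m and value of joint vice_left_jaw_m between 0.001 and 0.0055 m) or (x of board_green_mid in the frame of vice_right between -0.003 and 0.003 m and y of board_green_mid in the frame of vice_right between -0.012 and 0.012 m and z of board_green_mid in the frame of vice_right between 0.042 and 0.049 m and angle between board_green_mid's own z axis and vertical below 0.06 rad and angle between the x axis of board_green_mid and the x axis of vice_right, either way round below 0.15 rad and value of joint vice_right_jaw_p between 0.001 and 0.0055 m and value of joint vice_right_jaw_m between 0.001 and 0.0055 m)) and ((x of board_red_mid in the frame of vice_left between -0.003 and 0.003 m and y of board_red_mid in the frame of vice_left between -0.012 and 0.012 m and z of board_red_mid in the frame of vice_left between 0.042 and 0.049 m and angle between board_red_mid's own z axis and vertical below 0.06 rad and angle between the x axis of board_red_mid and the x axis of vice_left, either way round below 0.15 rad and value of joint vice_left_jaw_p between 0.001 and 0.0055 m and value of joint vice_left_jaw_m between 0.001 and 0.0055 m) or (x of board_red_mid in the frame of vice_right between -0.003 and 0.003 m and y of board_red_mid in the frame of vice_right between -0.012 and 0.012 m and z of board_red_mid in the frame of vice_right between 0.042 and 0.049 m and angle between board_red_mid's own z axis and vertical below 0.06 rad and angle between the x axis of board_red_mid and the x axis of vice_right, either way round below 0.15 rad and value of joint vice_right_jaw_p between 0.001 and 0.0055 m and value of joint vice_right_jaw_m between 0.001 and 0.0055 m)) and x of bottle_blue_mid in the frame of mark_blue between -0.009 and 0.009 m and y of bottle_blue_mid in the frame of mark_blue between -0.01 and 0.01 m and z of bottle_blue_mid in the frame of mark_blue between -0.038 and -0.028 m and angle between each of bottle_blue_mid, bottle_orange_mid, bottle_green_mid's own z axis and vertical below 0.2 rad and linear speed of each of bottle_blue, bottle_orange, bottle_green below 0.03 m/s and x of bottle_orange_mid in the frame of mark_orange between -0.009 and 0.009 m and y of bottle_orange_mid in the frame of mark_orange between -0.01 and 0.01 m and z of bottle_orange_mid in the frame of mark_orange between -0.038 and -0.028 m and x of bottle_green_mid in the frame of mark_green between -0.009 and 0.009 m and y of bottle_green_mid in the frame of mark_green between -0.01 and 0.01 m and z of bottle_green_mid in the frame of mark_green between -0.038 and -0.028 m and x of used_a_mid in the frame of tray between -0.03 and 0.03 m and y of used_a_mid in the frame of tray between -0.06 and 0.06 m and z of used_a_mid in the frame of tray between 0.026 and 0.037 m and angle between each of used_a_mid, used_b_mid's own z axis and vertical below 0.1 rad and x of used_b_mid in the frame of tray between -0.03 and 0.03 m and y of used_b_mid in the frame of tray between -0.06 and 0.06 m and z of used_b_mid in the frame of tray between 0.026 and 0.037 m); the robot touches nothing.
It fails at once if a bottle is tipped by more than 35 degrees (angle between any of bottle_blue_mid, bottle_orange_mid, bottle_green_mid's own z axis and vertical above 0.6 rad).
It fails at once if one of the other things on the bench is shoved more than 40 mm (distance of any of tube_redcap, alu_block, grey_box, sponge_case, screwdriver, lens_mount from where it was at the start of the episode above 0.04 m).
Of used_a, used_b only 1 to 2 are there at a start; the rules pass over those that are not, and their reading is None.
Of bottle_blue, bottle_orange, bottle_green only 2 to 3 are there at a start; the rules pass over those that are not, and their reading is None.
At some moment in a run one of board_green, board_red may be knocked a few centimetres aside while the robot is not near it.
It also fails if it takes over 210 s, if anything falls off the work surface, if the arm or the gripper's body presses on something with over 40 N, if the wrist force passes 120 N, or if a joint passes its speed limit or range.

### The arm

A 6-joint arm with a two-finger parallel gripper is mounted at the origin on the work surface. World frame = base frame: x ahead of the robot, y to its left, z up, the work surface at z = 0. Lengths are in mm, angles in rad, forces in N, time in s.
With the tool pointing down it reaches from about 325 to 900 mm from the base axis. Payload 6.1 kg.
Tool frame: the origin (TCP) lies midway between the tips of the shut fingers; the grasp point (between the pads) lies behind it (hold_point_z is the z of the grasp point in the tool frame, in mm); z points along the fingers, y is the line along which they close (so a half turn about z gives the same grasp; the last joint's range is limited). The gripper opens to 87 mm and grips with 3 to 60 N. Pads are 19 mm wide; open, the fingers measure 117 mm over their backs; the gripper's body (75 mm by 190 mm) begins 51 mm behind the grasp point.
Start: joints at [1.007, 0.22, 1.526, -0, 1.395, -0.126], TCP at [264.965, 566.047, 184.338] pointing down, gripper open.
Joint ranges: [-2.98, 2.98], [-0.91, 2.08], [0.09, 2.57], [-1.24, 4.39], [0.2, 2.65], [-2.68, 2.68]. Speed limits (rad/s): [2.57, 2.57, 3.01, 3.14, 3.14, 3.14].

### API

Orientations are given as [roll, pitch, yaw] about the fixed x, y, z axes, in that order (R = Rz(yaw) Ry(pitch) Rx(roll)).
In Python, from rig import get_state, capture, camera_params, hand_in, hold_point_z gives the robot as it stands. The module is installed in compiled form; this text tells all that it offers.
- The arm moves only by the tool step_arm, never from a script. Its argument "series" is a list that holds one entry, the list of rows, each a list of 7 numbers: the turn, a rotation vector about the tool's x, y, z in rad, then the shift along the tool's x, y, z in mm, then the closure, from 0 (fully open) to 1 (shut). A call has 1 to 10 rows; each row is the pose to reach, as a shift and turn from the pose commanded when the call began, along the tool's axes at that moment; what a row does not reach only later rows make up. A row lasts 1/12 s, in which the tool goes at most 41.7 mm and 7.16 degrees, less where a joint would pass 70% of its speed; a pose out of reach is approached as far as the arm can. A call with a gripper value outside its range is refused whole. The fingers move at their own pace and stop on an object; "newtons" is the grip in N (left out, the last holds). Time passes only in rows, so rows that repeat a pose let the fingers close. It gives the time, the measured TCP pose, the force, the opening and the grip force at its end, in the units of the state.
- get_state(): the state, without advancing time (a new reading comes with each control period).
- capture(name): name is "scene" or "top" or "wrist"; returns the picture (420x560x3 uint8, blue, green, red); there is no depth.
- camera_params(name): a dict with "fx", "fy", "cx", "cy" (pixels), "rvec" (rotation vector, rad) and "tvec" (3), from world to camera coordinates, as OpenCV has them. Camera axes: x right, y down, z forward; pixel columns grow to the right and rows downward; lengths in mm; the calibration is good to about 2 mm. A picture is of the moment at which its call begins: read the wrist's pose just before it. camera_params takes no time and is no camera call; for the wrist camera it gives the pose at the moment of the call.
- hand_in(): hands the job in; it is judged then, once.
The state is a dict: "t": time; "joint_positions": joint angles; "dq": joint speeds; "tau": joint torques, N m; "tcp_pos": TCP position; "tcp_rot": TCP orientation; "ft_force": force on the tool from outside, world axes, zero at the start; "wrist_torque": the same for the moment, N m; "finger_gap": opening from 0.0 (shut) to 1.0 (fully open); "gripper_force": force on a finger pad.
Only numpy, scipy, OpenCV 4.12 (cv2) and the standard library are available. Lean on these libraries where they do the work, as an engineer would, in place of code of your own. Each camera call takes 0.05 s, during which the arm holds its last target. There are 200 camera calls.

## Working session

There is one attempt and no reset: what is moved stays moved. The work goes in short steps, Python scripts to look and compute and a tool call to move; the robot and the scene stay as the last step left them, time stands still between calls to the robot, and variables do not carry over. Pictures are saved under pics/ and viewed, at most 14 in all, crops included, and the job is handed in when it is done.

Besides the shell and the picture viewer there is one more tool, called after ">>>" as name(argument=value, ...), one argument or row to a line, values as JSON. step_arm: Moves the arm, as the interface text tells. Its arguments: {"type":"object","properties":{"series":{"type":"array"},"newtons":{"type":"number"}},"required":["series"]}

```bash
mkdir -p pics; python3 - <<'E'
from rig import *
import cv2
print(get_state(), hold_point_z if not callable(hold_point_z) else hold_point_z())
for n in ("scene","top"):
    im=capture(n); cv2.imwrite(f"pics/{n}0.png",cv2.resize(im,(800,600),interpolation=cv2.INTER_CUBIC)); cv2.imwrite(f"raw_{n}0.png",im); print(camera_params(n))
E
```

```text
{'t': 0.0, 'joint_positions': array([ 1.00687305e+00,  2.21225540e-01,  1.52766187e+00,  9.23777825e-08,
        1.39471320e+00, -1.26115579e-01]), 'dq': array([-2.32515803e-03, -7.90332810e-04,  6.28386931e-05, -6.30686409e-04,
       -1.33711253e-03, -6.03153169e-05]), 'tau': array([ 3.12789161e-04, -4.94616866e+01, -3.87371564e+01,  6.99300435e-02,
        5.73659653e-02, -1.75050441e-04]), 'tcp_pos': array([264.5925741 , 565.42722752, 183.21085149]), 'tcp_rot': array([-3.13960065e+00, -2.52654210e-04,  2.70378469e+00]), 'ft_force': array([0.14258084, 0.90336894, 0.25345071]), 'wrist_torque': array([-0.05433321,  0.00717567, -0.02050865]), 'gripper_force': 0.0, 'finger_gap': 1.000135321771965} -18.700000000000003
{'fx': 383.54957078820235, 'fy': 383.54957078820235, 'cx': 282.64766838993165, 'cy': 206.32067130663359, 'rvec': array([ 1.2394045 ,  2.48673718, -0.72816073]), 'tvec': array([ 259.36840613, -239.50158399, 1205.65132514])}
{'fx': 443.53577327806704, 'fy': 443.53577327806704, 'cx': 274.63290923135366, 'cy': 209.90020585209248, 'rvec': array([ 2.17831218, -2.13054805,  0.15545198]), 'tvec': array([ -10.17770837,  472.02690438, 1170.90023148])}
```

View pics/scene0.png

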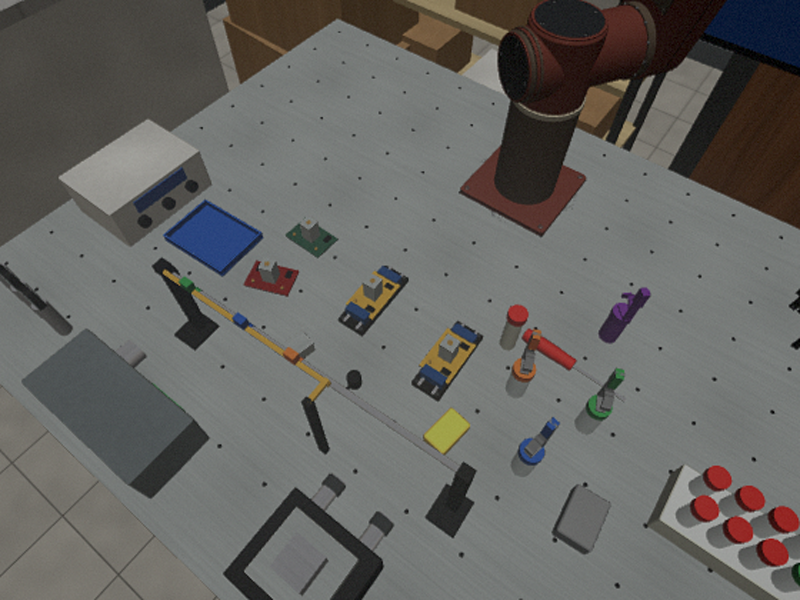

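View pics/top0.png

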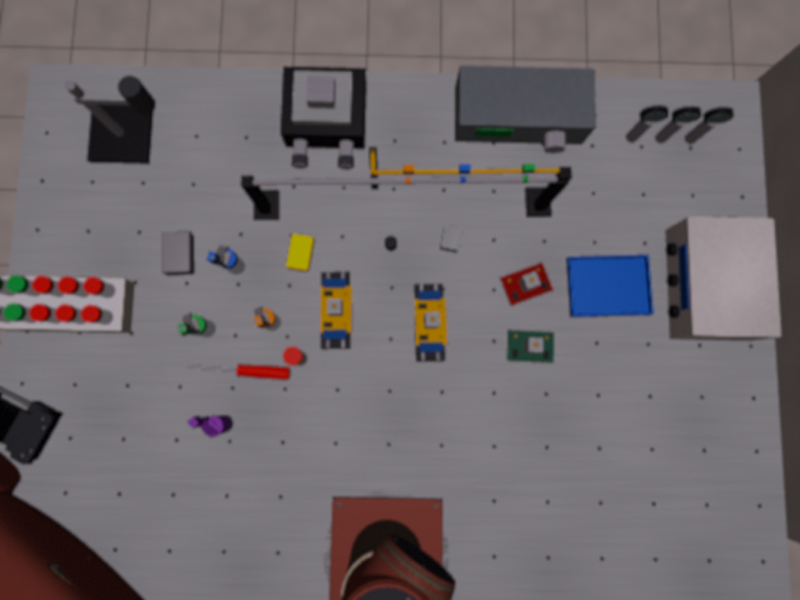

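```bash
cat > h.py <<'E'
import numpy as np, cv2, json
from scipy.spatial.transform import Rotation as R
from rig import *
def ray(n,p,z,cp=None):
    """pixel (col,row) of camera n -> world xy on plane z"""
    c=cp or camera_params(n); r=R.from_rotvec(np.array(c["rvec"]).ravel()); t=np.array(c["tvec"]).ravel()
    o=r.inv().apply(-t); d=r.inv().apply([(p[0]-c["cx"])/c["fx"],(p[1]-c["cy"])/c["fy"],1])
    return (o+d*(z-o[2])/d[2])[:2]
def proj(n,P,cp=None):
    c=cp or camera_params(n); q=R.from_rotvec(np.array(c["rvec"]).ravel()).apply(P)+np.array(c["tvec"]).ravel()
    return np.array([c["cx"]+c["fx"]*q[...,0]/q[...,2],c["cy"]+c["fy"]*q[...,1]/q[...,2]]).T
def crop(im,x0,y0,w,h,s,name):
    """enlarged crop with raw-pixel ruler"""
    o=cv2.resize(im[y0:y0+h,x0:x0+w],None,fx=s,fy=s,interpolation=cv2.INTER_CUBIC)
    for x in range(x0-x0%10+10,x0+w,10): cv2.putText(o,str(x),((x-x0)*s-10,9),0,.33,(0,255,255),1); cv2.line(o,((x-x0)*s,10),((x-x0)*s,15),(0,255,255),1)
    for y in range(y0-y0%10+10,y0+h,10): cv2.putText(o,str(y),(0,(y-y0)*s+4),0,.33,(0,255,255),1)
    cv2.imwrite(name,o)
E
python3 - <<'E'
from h import *
t=cv2.imread("raw_top0.png"); s=cv2.imread("raw_scene0.png")
crop(t,120,160,130,100,6,"pics/ct1.png")
crop(t,215,115,250,145,3,"pics/ct2.png")
crop(s,340,195,115,135,4,"pics/cs1.png")
E
```

```text
(no output)
```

View pics/ct1.png

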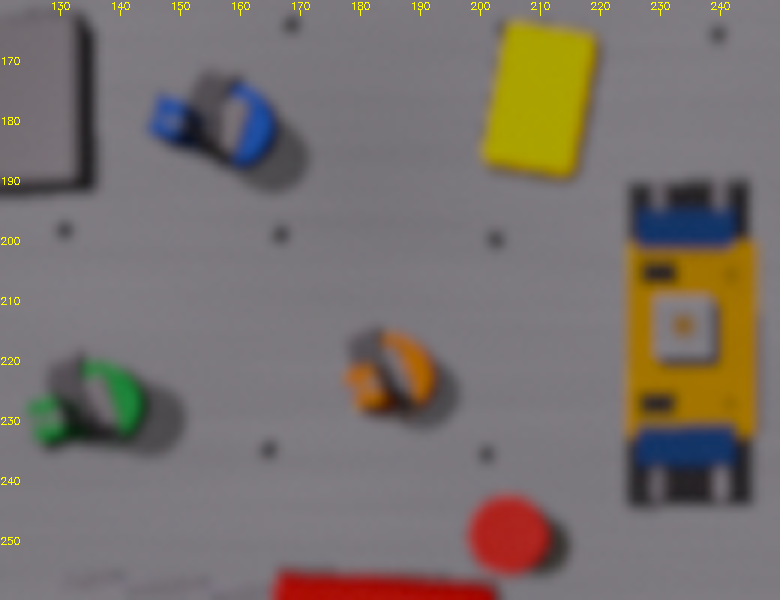

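View pics/ct2.png

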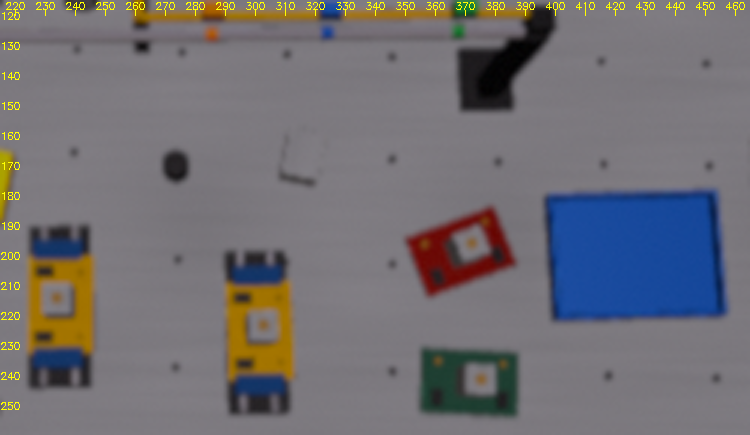

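View pics/cs1.png

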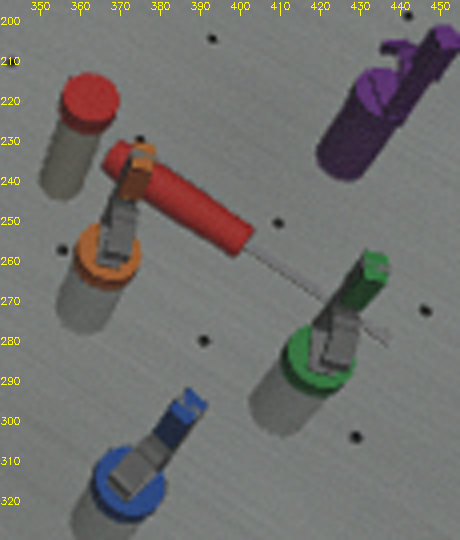

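```bash
python3 - <<'E'
from h import *
np.set_printoptions(precision=1,suppress=True)
T=lambda p,z:ray("top",p,z); S=lambda p,z:ray("scene",p,z)
print("vl base ctr",T((235,216.7),12),"block",T((234,214),67)); print("vr",T((301,225),12),T((302.5,223),67))
for n,c,b in (("red",[(350,194.3),(379,184),(387,203.3),(358.3,213.7)],(372,196)),("green",[(355.7,231),(387.3,232.3),(387.3,253.3),(355,252)],(375.3,241.3)),("tray",[(396.7,180.7),(453.7,178.7),(457,219.7),(399.7,221.7)],None)):
    w=np.array([T(p,18 if b is None else 5) for p in c]); print(n,w.mean(0),w.tolist() and np.round(w).tolist(), np.degrees(np.arctan2(*(w[0]-w[1]))), b and T(b,49))
for n,p in (("o",(285.3,126.7)),("b",(324,126)),("g",(367.7,125.7)),("postR",(395,121)),("postL",(175,127))): print(n,T(p,183 if 'p' in n else 175))
for n,c,t,cs,ts in (("blue",(158.8,180.8),(147.5,180),(372.2,316),(387,295.2)),("orange",(185.5,222.2),(181.5,224.5),(366.8,258.5),(375.8,233)),("green",(137.2,226.5),(127.5,230),(419.8,283.8),(434.3,260.5))):
    print(n,"cap",T(c,87),S(cs,87),"tab",T(t,160),S(ts,168))
E
```

```text
vl base ctr [453.5 108.7] block [454.1 107. ]
vr [434.7 -73.2] [434.3 -73.3]
red [ 513.1 -261.3] [[525.0, -209.0], [556.0, -291.0], [502.0, -313.0], [471.0, -232.0]] -20.9453384683919 [ 513.6 -260.8]
green [ 392.4 -267.9] [[422.0, -225.0], [421.0, -312.0], [363.0, -312.0], [364.0, -223.0]] 1.0793470928070108 [ 391.8 -268.6]
tray [ 511.1 -419.4] [[564.0, -337.0], [573.0, -496.0], [458.0, -501.0], [449.0, -343.0]] -3.38215489194144 None
o [658.9 -20.5]
b [ 663.1 -115.4]
g [ 666.5 -222.8]
postR [ 677.3 -288. ]
postL [648.9 247.3]
blue cap [534.2 303.9] [537.5 308. ] tab [521.1 312.5] [517.3 309.5]
orange cap [427.5 229.3] [430.  233.3] tab [414.1 224.4] [410.1 225.2]
green cap [413.6 352.4] [412.7 356.1] tab [397.9 353. ] [394.1 351.5]
```

```bash
cat >> h.py <<'E'
def down(yaw,tilt=(0,0,0)): return R.from_euler('xyz',[np.pi,0,np.radians(yaw)])*R.from_rotvec(np.radians(tilt))
def load(): d=json.load(open("cmd.json")); return np.array(d["p"]),R.from_quat(d["q"])
def plan(*targets):
    """chain of (xyz, rotation): prints the turn+shift for one call each, and rows needed; tracks the commanded pose"""
    p,r=load()
    for P,Q in targets:
        v=np.round((r.inv()*Q).as_rotvec(),3); s=np.round(r.inv().apply(np.array(P,float)-p),1)
        n=max(np.linalg.norm(s)/41.7,np.degrees(np.linalg.norm(v))/7.16)
        print("[%s]"%",".join("%g"%(x+0) for x in [*v,*s]),"rows %.1f"%n)
        p=p+r.apply(s); r=r*R.from_rotvec(v)
    json.dump({"p":p.tolist(),"q":r.as_quat().tolist()},open("cmd.json","w"))
def st():
    s=get_state(); print("t %.2f"%s["t"],"tcp",np.round(s["tcp_pos"],1),"rot",np.round(np.degrees(s["tcp_rot"]),1),"F",np.round(s["ft_force"],1),"gap %.3f g %.1f"%(s["finger_gap"],s["gripper_force"]),"cmd",np.round(load()[0],1))
    return s
E
python3 - <<'E'
from h import *
r=down(np.degrees(2.7038)); json.dump({"p":[264.965,566.047,184.338],"q":r.as_quat().tolist()},open("cmd.json","w"))
plan(([396,352,230],down(187)))
E
```

```text
[0,0,-0.56,-209.4,-138.3,-45.7] rows 6.1
```

>>> step_arm(
  series=[
    [[0, 0, -0.56, -209.4, -138.3, -45.7, 0], [0, 0, -0.56, -209.4, -138.3, -45.7, 0], [0, 0, -0.56, -209.4, -138.3, -45.7, 0], [0, 0, -0.56, -209.4, -138.3, -45.7, 0], [0, 0, -0.56, -209.4, -138.3, -45.7, 0], [0, 0, -0.56, -209.4, -138.3, -45.7, 0], [0, 0, -0.56, -209.4, -138.3, -45.7, 0], [0, 0, -0.56, -209.4, -138.3, -45.7, 0], [0, 0, -0.56, -209.4, -138.3, -45.7, 0]],
  ],
)

```text
t: 0.85
tcp_pos: [396.1, 351.8, 229.9]
tcp_rot: [3.141, -0.0, -3.022]
ft_force: [-1.1, 0.2, 0.7]
finger_gap: 0.999
gripper_force: 0.0
```

```bash
python3 - <<'E'
from h import *
st(); c=camera_params("wrist"); im=capture("wrist"); cv2.imwrite("pics/w1.png",im); json.dump({k:np.array(v).tolist() for k,v in c.items()},open("w1.json","w"))
r=R.from_rotvec(np.array(c["rvec"]).ravel()); print("cam at",r.inv().apply(-np.array(c["tvec"]).ravel()), r.inv().as_matrix()[:,2], c["fx"])
E
```

```text
t 0.85 tcp [396.1 351.8 229.9] rot [ 180.    -0.  -173.1] F [-1.1  0.2  0.7] gap 0.999 g 0.0 cmd [396. 352. 230.]
cam at [312.82416347 341.62410304 429.66613418] [ 0.30422     0.03801008 -0.95184317] 354.7002977016662
```

View pics/w1.png

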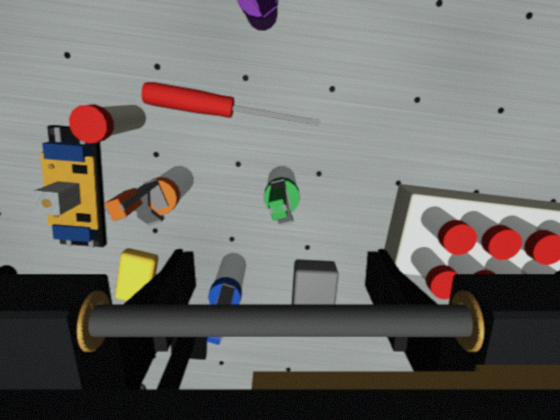

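```bash
python3 - <<'E'
from h import *
c=json.load(open("w1.json")); im=cv2.imread("pics/w1.png")
for n,p,z in (("g cap",(281.5,195),87),("g tab",(279.5,212),168),("o cap",(163,195.5),87),("o tabtop",(117,211),168),("vl block",(55,200),67),("b cap",(225,293),87)): print(n,ray("",p,z,c))
a=cv2.resize(im[165:235,255:310],None,fx=7,fy=7,interpolation=cv2.INTER_CUBIC); b=cv2.resize(im[165:235,95:190],None,fx=4,fy=7,interpolation=cv2.INTER_CUBIC)
cv2.imwrite("pics/w1c.png",np.hstack([a,b]))
E
```

```text
g cap [409.23349889 355.21578715]
g tab [400.27539711 352.11402891]
o cap [423.88282148 237.19233783]
o tabtop [414.45507854 226.64275392]
vl block [449.0475109 116.9409854]
b cap [527.8255999  306.99256105]
```

View pics/w1c.png

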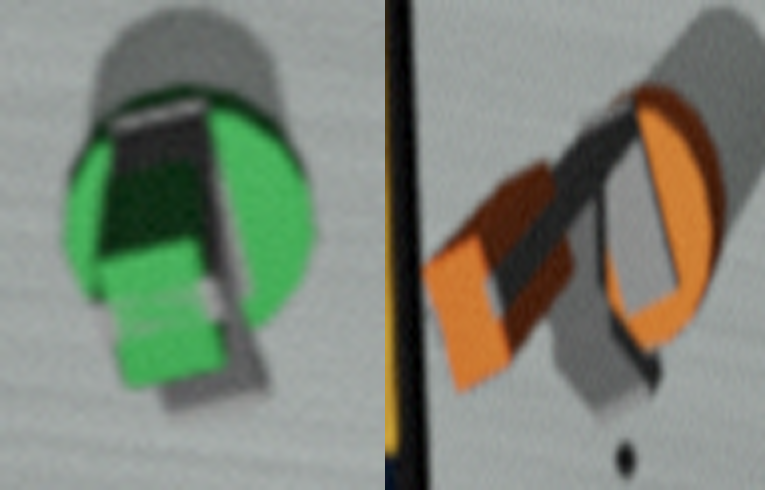

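```bash
python3 - <<'E'
from h import *
c=json.load(open("w1.json"))
for n,q in (("g",[(255+100/7,165+258/7),(255+198/7,165+240/7),(255+225/7,165+365/7),(255+125/7,165+388/7)]),("o",[(105,203.6),(117.5,199),(126.2,216.4),(113.7,221)])):
    w=np.array([ray("",p,168,c) for p in q]); d=(w[2]+w[3]-w[0]-w[1]); e=w[0]+w[3]-w[1]-w[2]
    print(n,w.mean(0),"len",np.linalg.norm(d)/2,np.linalg.norm(e)/2,"yaw",np.degrees(np.arctan2(d[1],d[0])),np.degrees(np.arctan2(-e[0],e[1])))
    m=w.mean(0)
plan(([399,352,230],down(187)))
E
```

```text
g [398.57418224 350.85367953] len 15.168587450363301 11.247103567628134 yaw 17.711278816601613 -160.8588116649466
o [413.8168083  225.59655406] len 14.994103269176417 10.89912261067039 yaw 25.23206410544155 -152.99075780014635
[0,0,0,-3,-0.4,0] rows 0.1
```

```bash
python3 - <<'E'
from h import *
t=cv2.imread("raw_top0.png"); 
# rail bands: horizontal profile of saturation on rail rows, and the bar's row centre at bar columns
for n,x0,x1 in (("o",278,294),("b",317,333),("g",360,376)):
    p=t[122:131,x0:x1].astype(int); sat=(p.max(2)-p.min(2)).astype(float); sat[sat<35]=0
    sat[:2]=0; ys,xs=np.mgrid[122:131,x0:x1]; px=((xs*sat).sum()/sat.sum(),(ys*sat).sum()/sat.sum()); print(n,np.round(px,1),ray("top",px,175),sat.sum(1))
for col in (190,205,220,235,250):
    p=t[118:136,col-2:col+3].mean((1,2)); print(col,np.round(p).astype(int).tolist())
plan(([398.8,351,133],down(198)),([398.8,351,320],down(198)),([580,142,320],down(182.5)))
E
```

```text
o [285.2 125.9] [660.868393   -20.09756082] [  0.   0. 263. 472. 542. 459. 210.   0.   0.]
b [323.7 125.4] [ 664.60758347 -114.76996328] [  0.   0. 291. 424. 388. 205.   0.   0.   0.]
g [367.5 125. ] [ 668.34471455 -222.27129671] [  0.   0. 239. 274. 212.   0.   0.   0.   0.]
190 [123, 123, 123, 123, 125, 125, 124, 122, 119, 113, 105, 104, 113, 115, 95, 62, 37, 30]
205 [118, 123, 124, 124, 124, 122, 116, 113, 115, 113, 103, 96, 97, 104, 115, 122, 123, 123]
220 [124, 124, 124, 124, 124, 123, 119, 116, 115, 112, 106, 111, 121, 125, 125, 124, 124, 123]
235 [123, 126, 126, 125, 124, 123, 118, 116, 116, 111, 104, 110, 121, 124, 124, 124, 125, 124]
250 [126, 126, 125, 125, 125, 124, 122, 119, 116, 111, 105, 111, 120, 123, 123, 124, 125, 125]
[0,0,-0.192,0.3,-1,97] rows 2.3
[0,0,0,0,0.1,-187] rows 4.5
[0,0,0.271,-107.7,-254.8,0] rows 6.6
```

>>> step_arm(
  series=[
    [[0, 0, -0.192, 0.3, -1, 97, 0], [0, 0, -0.192, 0.3, -1, 97, 0], [0, 0, -0.192, 0.3, -1, 97, 0], [0, 0, -0.192, 0.3, -1, 97, 0], [0, 0, -0.192, 0.3, -1, 97, 1], [0, 0, -0.192, 0.3, -1, 97, 1], [0, 0, -0.192, 0.3, -1, 97, 1], [0, 0, -0.192, 0.3, -1, 97, 1], [0, 0, -0.192, 0.3, -1, 97, 1], [0, 0, -0.192, 0.3, -1, 97, 1]],
  ],
  newtons=30,
)

```text
t: 1.73
tcp_pos: [396.3, 351.4, 134.0]
tcp_rot: [3.141, 0.002, -2.827]
ft_force: [-0.4, -0.2, -0.0]
finger_gap: 0.628
gripper_force: 0.0
```

>>> step_arm(
  series=[
    [[0, 0, 0, 0, 0, 0, 1], [0, 0, 0, 0, 0, 0, 1], [0, 0, 0, 0, 0, 0, 1]],
  ],
)

```text
t: 1.98
tcp_pos: [395.9, 350.9, 133.1]
tcp_rot: [3.142, 0.0, -2.828]
ft_force: [-0.5, -0.2, 0.2]
finger_gap: 0.403
gripper_force: 0.0
```

```bash
python3 - <<'E'
from h import *
for p in ((220,127),(235,126.8),(250,126.6)): print(ray("top",p,175))
E
```

```text
[654.24199637 139.29568008]
[655.65321566 102.6440567 ]
[657.06554403  65.96362886]
```

>>> step_arm(
  series=[
    [[0, 0, 0, -2.9, -0.9, 0, 1], [0, 0, 0, -2.9, -0.9, 0, 1], [0, 0, 0, -2.9, -0.9, 0, 1], [0, 0, 0, -2.9, -0.9, 0, 1], [0, 0, 0, -2.9, -0.9, 0, 1], [0, 0, 0, -2.9, -0.9, 0, 1]],
  ],
)

```text
t: 2.48
tcp_pos: [398.8, 351.0, 133.0]
tcp_rot: [3.142, -0.0, -2.827]
ft_force: [-0.8, -1.0, 0.4]
finger_gap: 0.017
gripper_force: 0.0
```

```bash
python3 - <<'E'
from h import *
json.dump({"p":[398.8,351,133],"q":down(198).as_quat().tolist()},open("cmd.json","w"))
st()
u=np.array([np.cos(np.radians(2.2)),np.sin(np.radians(2.2)),0]); a=np.array([654,145,0])
plan(([398.8,351,320],down(198)),(a-75*u+[0,0,320],down(182.2)),(a-75*u+[0,0,211],down(182.2)))
E
```

```text
t 2.48 tcp [398.8 351.  133. ] rot [ 180.   -0. -162.] F [-0.8 -1.   0.4] gap 0.017 g 0.0 cmd [398.8 351.  133. ]
[0,0,0,0,0,-187] rows 4.5
[0,0,0.276,-106.9,-254.4,0] rows 6.6
[0,0,0,0,0,109] rows 2.6
```

```bash
python3 - <<'E'
from h import *
cv2.imwrite("pics/w2.png",capture("wrist"))
E
```

```text
(no output)
```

View pics/w2.png

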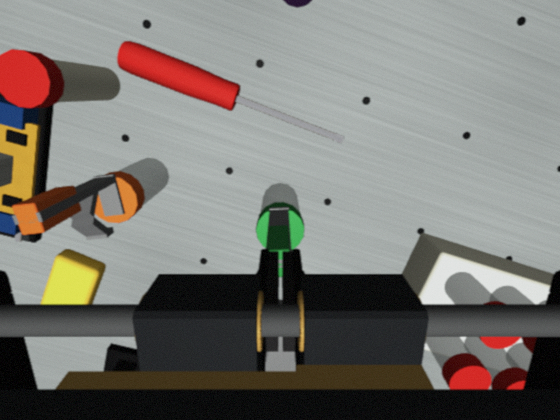

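>>> step_arm(
  series=[
    [[0, 0, 0, 0, 0, 0, 1], [0, 0, 0, 0, 0, 0, 1], [0, 0, 0, 0, 0, -3, 1], [0, 0, 0, 0, 0, -3, 1], [0, 0, 0, 0, 0, -3, 1]],
  ],
  newtons=30,
)

```text
t: 2.95
tcp_pos: [399.1, 351.2, 136.4]
tcp_rot: [3.141, 0.001, -2.827]
ft_force: [0.1, -0.2, -0.3]
finger_gap: 0.005
gripper_force: 0.0
```

```bash
python3 - <<'E'
from h import *
st(); c=camera_params("wrist"); im=capture("wrist"); cv2.imwrite("pics/w3.png",cv2.resize(im[200:370,200:360],None,fx=3.5,fy=3.5))
for z in (110,133,150,168): print(z,proj("",np.array([398.8,351,z]),c), "tips y±6:",proj("",np.array([[400.6,345.3,z],[397,356.7,z]]),c).tolist())
E
```

```text
t 2.95 tcp [399.1 351.2 136.4] rot [ 180.    0. -162.] F [ 0.1 -0.2 -0.3] gap 0.005 g 0.0 cmd [579.1 142.1 211. ]
110 [279.95622722 222.31965067] tips y±6: [[271.1559961487833, 222.25716486666727], [288.75493458524903, 222.38212565772514]]
133 [279.98912696 235.27611982] tips y±6: [[270.3096721382476, 235.20862503735154], [289.66673842757433, 235.34360174242858]]
150 [280.01800584 246.64910649] tips y±6: [[269.56677004565864, 246.57739957654246], [290.467092631086, 246.72079866413998]]
168 [280.0540653 260.8499258] tips y±6: [[268.63913346144096, 260.7732018033524], [291.4664335901952, 260.92663257346595]]
```

View pics/w3.png

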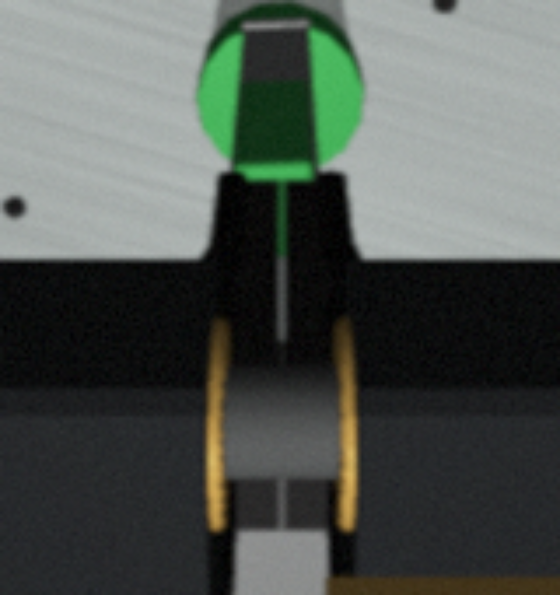

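```bash
python3 - <<'E'
from h import *
im=capture("scene"); print(proj("scene",np.array([[399.1,351.2,136.4],[399.1,351.2,168],[413,355.6,87]])))
crop(im,380,190,100,130,5,"pics/s2.png")
E
```

```text
[[427.94389798 268.62872437]
 [433.14123324 262.23042025]
 [419.52402731 283.74651726]]
```

View pics/s2.png

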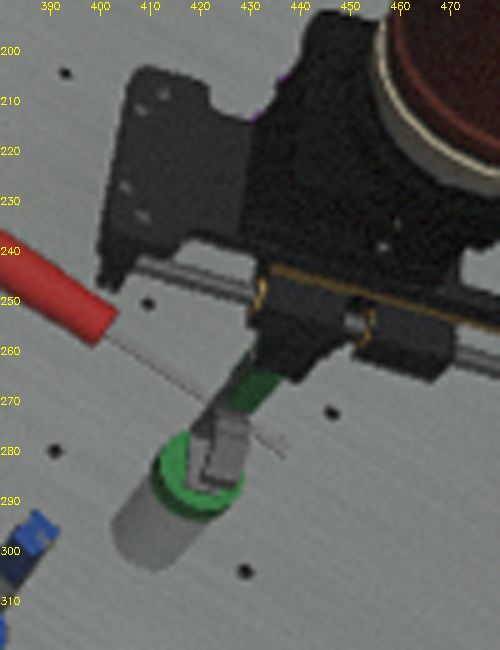

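>>> step_arm(
  series=[
    [[0, 0, 0, 0, 0, 0, 0.6], [0, 0, 0, 0, 0, 0, 0.6], [0, 0, 0, 0, 0, 0, 0.6], [0, 0, 0, 0, 0, 0, 0.6], [0, 0, 0, 0, 0, 0, 0.6], [0, 0, 0, 0, 0, 15, 0.6], [0, 0, 0, 0, 0, 30, 0.6], [0, 0, 0, 0, 0, 30, 0.6]],
  ],
)

```text
t: 3.72
tcp_pos: [397.0, 349.8, 103.1]
tcp_rot: [-3.14, -0.005, -2.827]
ft_force: [-1.1, -0.0, -0.8]
finger_gap: 0.395
gripper_force: 0.0
```

>>> step_arm(
  series=[
    [[0, 0, 0, 0, 0, 0, 1], [0, 0, 0, 0, 0, 0, 1], [0, 0, 0, 0, 0, 0, 1], [0, 0, 0, 0, 0, 0, 1], [0, 0, 0, 0, 0, 0, 1]],
  ],
  newtons=30,
)

```text
t: 4.13
tcp_pos: [399.4, 351.3, 107.0]
tcp_rot: [3.141, 0.001, -2.827]
ft_force: [-1.3, -0.4, 2.6]
finger_gap: 0.152
gripper_force: 30.0
```

```bash
python3 - <<'E'
from h import *
json.dump({"p":[398.8,351,106],"q":down(198).as_quat().tolist()},open("cmd.json","w"))
u=np.array([np.cos(np.radians(2.2)),np.sin(np.radians(2.2)),0]); a=np.array([654,145,0])
plan(([398.8,351,293],down(198)),(a-75*u+[0,0,293],down(182.2)),(a-75*u+[0,0,184],down(182.2)))
E
```

```text
[0,0,0,0,0,-187] rows 4.5
[0,0,0.276,-106.9,-254.4,0] rows 6.6
[0,0,0,0,0,109] rows 2.6
```

>>> step_arm(
  series=[
    [[0, 0, 0, 0, 0, -15, 1], [0, 0, 0, 0, 0, -50, 1], [0, 0, 0, 0, 0, -90, 1], [0, 0, 0, 0, 0, -130, 1], [0, 0, 0, 0, 0, -170, 1], [0, 0, 0, 0, 0, -187, 1], [0, 0, 0, 0, 0, -187, 1]],
  ],
)

```text
t: 4.72
tcp_pos: [401.2, 352.6, 299.7]
tcp_rot: [3.139, 0.01, -2.827]
ft_force: [0.7, -0.4, -1.1]
finger_gap: 0.151
gripper_force: 30.0
```

>>> step_arm(
  series=[
    [[0, 0, 0.02, -7, -17, 0, 1], [0, 0, 0.06, -21, -50, 0, 1], [0, 0, 0.1, -36, -85, 0, 1], [0, 0, 0.14, -51, -120, 0, 1], [0, 0, 0.18, -66, -155, 0, 1], [0, 0, 0.22, -81, -190, 0, 1], [0, 0, 0.25, -95, -225, 0, 1], [0, 0, 0.27, -104, -247, 0, 1], [0, 0, 0.276, -106.9, -254.4, 0, 1], [0, 0, 0.276, -106.9, -254.4, 0, 1]],
  ],
)

```text
t: 5.55
tcp_pos: [579.4, 140.1, 290.8]
tcp_rot: [-3.141, -0.003, -3.107]
ft_force: [-0.3, 0.3, -2.2]
finger_gap: 0.153
gripper_force: 30.0
```

>>> step_arm(
  series=[
    [[0, 0, 0, 0, 0, 20, 1], [0, 0, 0, 0, 0, 55, 1], [0, 0, 0, 0, 0, 90, 1], [0, 0, 0, 0, 0, 109, 1], [0, 0, 0, 0, 0, 109, 1], [0, 0, 0, 0, 0, 109, 1]],
  ],
)

```text
t: 6.05
tcp_pos: [577.2, 143.3, 182.7]
tcp_rot: [3.141, -0.004, -3.102]
ft_force: [-0.1, 0.4, -1.2]
finger_gap: 0.152
gripper_force: 30.0
```

```bash
python3 - <<'E'
from h import *
st(); w=capture("wrist"); s=capture("scene"); c=camera_params("wrist"); json.dump({k:np.array(v).tolist() for k,v in c.items()},open("w4.json","w"))
cv2.imwrite("raw_w4.png",w)
a=cv2.resize(w,(560,420)); 
p=proj("scene",np.array([600,145,130.])); print(p)
x,y=int(p[0])-40,int(p[1])-60
b=cv2.resize(s[y:y+140,x:x+80],None,fx=3,fy=3); print(x,y)
cv2.imwrite("pics/w4.png",np.hstack([a,b]))
E
```

```text
t 6.05 tcp [577.2 143.3 182.7] rot [ 180.    -0.2 -177.7] F [-0.1  0.4 -1.2] gap 0.152 g 30.0 cmd [579.1 142.1 184. ]
[291.73583518 286.06643352]
251 226
```

View pics/w4.png

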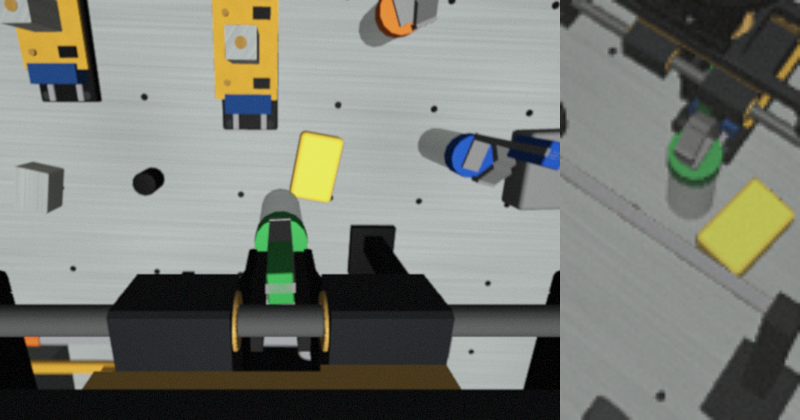

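>>> step_arm(
  series=[
    [[0, 0, 0, -10, 0, 0, 1], [0, 0, 0, -25, 0, 0, 1], [0, 0, 0, -40, 0, 0, 1], [0, 0, 0, -52, 0, 0, 1], [0, 0, 0, -60, 0, 0, 1], [0, 0, 0, -60, 0, 0, 1], [0, 0, 0, -60, 0, 0, 1]],
  ],
)

```text
t: 6.73
tcp_pos: [639.6, 144.7, 185.3]
tcp_rot: [3.141, 0.001, -3.103]
ft_force: [-0.3, 0.4, -1.9]
finger_gap: 0.154
gripper_force: 30.0
```

>>> step_arm(
  series=[
    [[0, 0, 0, 0, 0, 4, 1], [0, 0, 0, 0, 0, 10, 1], [0, 0, 0, 0, 0, 15, 1], [0, 0, 0, 0, 0, 18, 1], [0, 0, 0, 0, 0, 18, 1], [0, 0, 0, 0, 0, 18, 1]],
  ],
)

```text
t: 7.23
tcp_pos: [639.3, 144.4, 166.1]
tcp_rot: [3.142, 0.001, -3.103]
ft_force: [2.1, -0.6, -1.4]
finger_gap: 0.156
gripper_force: 30.0
```

```bash
python3 - <<'E'
from h import *
st(); s=capture("scene"); x,y=130,190
cv2.imwrite("pics/s5.png",cv2.resize(s[170:330,100:330],None,fx=3,fy=3,interpolation=cv2.INTER_CUBIC)[:, :690])
E
```

```text
t 7.23 tcp [639.3 144.4 166.1] rot [ 180.     0.  -177.8] F [ 2.1 -0.6 -1.4] gap 0.156 g 30.0 cmd [579.1 142.1 184. ]
```

View pics/s5.png

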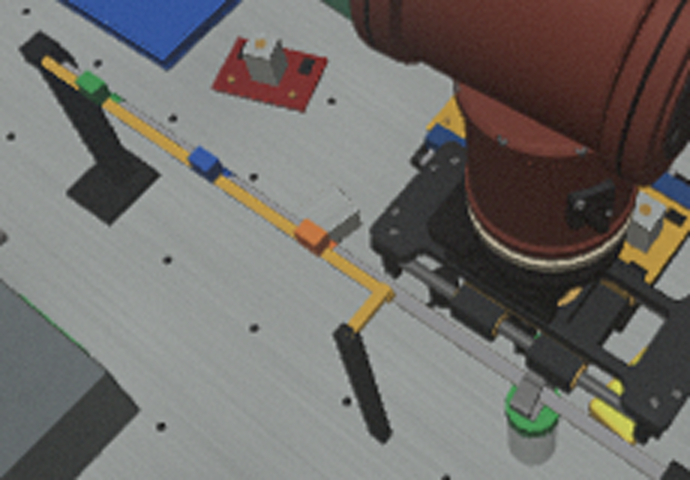

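>>> step_arm(
  series=[
    [[0, 0, 0, 0, -8, 0, 1], [0, 0, 0, 0, -25, 0, 1], [0, 0, 0, 0, -50, 0, 1], [0, 0, 0, 0, -75, 0, 1], [0, 0, 0, 0, -100, 0, 1], [0, 0, 0, 0, -125, 0, 1], [0, 0, 0, 0, -150, 0, 1], [0, 0, 0, 0, -175, 0, 1], [0, 0, 0, 0, -190, 0, 1], [0, 0, 0, 0, -190, 0, 1]],
  ],
)

```text
t: 8.12
tcp_pos: [646.2, -49.2, 166.1]
tcp_rot: [-3.14, -0.0, -3.107]
ft_force: [1.0, 0.8, -0.4]
finger_gap: 0.157
gripper_force: 30.0
```

>>> step_arm(
  series=[
    [[0, 0, 0, 0, -8, 0, 1], [0, 0, 0, 0, -25, 0, 1], [0, 0, 0, 0, -50, 0, 1], [0, 0, 0, 0, -75, 0, 1], [0, 0, 0, 0, -100, 0, 1], [0, 0, 0, 0, -125, 0, 1], [0, 0, 0, 0, -150, 0, 1], [0, 0, 0, 0, -168, 0, 1], [0, 0, 0, 0, -177.6, 0, 1], [0, 0, 0, 0, -177.6, 0, 1]],
  ],
)

```text
t: 8.95
tcp_pos: [652.9, -224.3, 165.7]
tcp_rot: [-3.142, -0.001, -3.105]
ft_force: [-0.1, 0.2, -1.2]
finger_gap: 0.159
gripper_force: 30.0
```

```bash
python3 - <<'E'
from h import *
st(); s=capture("scene"); cv2.imwrite("pics/s6.png",s); w=capture("wrist"); cv2.imwrite("pics/w6.png",w)
E
```

```text
t 8.95 tcp [ 652.9 -224.3  165.7] rot [-180.    -0.  -177.9] F [-0.1  0.2 -1.2] gap 0.159 g 30.0 cmd [579.1 142.1 184. ]
```

```bash
python3 - <<'E'
from h import *
u=np.array([np.cos(np.radians(2.2)),np.sin(np.radians(2.2)),0]); a=np.array([654,145,0]);d=np.array([-u[1],u[0],0])
json.dump({"p":(a-15*u-367.6*d+[0,0,166]).tolist(),"q":down(182.2).as_quat().tolist()},open("cmd.json","w"))
p,r=load()
plan((p-[0,0,2],r),(p+[0,0,90],r),([519,311,230],down(164)))
E
```

```text
[0,0,0,0,0,2] rows 0.0
[0,0,0,0,0,-92] rows 2.2
[0,0,0.318,113.5,538.7,26] rows 13.2
```

>>> step_arm(
  series=[
    [[0, 0, 0, 0, 0, 2, 1], [0, 0, 0, 0, 0, 2, 1], [0, 0, 0, 0, 0, 2, 0.7], [0, 0, 0, 0, 0, 2, 0.7], [0, 0, 0, 0, 0, 2, 0.7], [0, 0, 0, 0, 0, 2, 0.7], [0, 0, 0, 0, 0, 2, 0.7]],
  ],
)

```text
t: 9.63
tcp_pos: [653.1, -222.6, 163.8]
tcp_rot: [3.141, -0.0, -3.103]
ft_force: [-0.4, 0.0, -0.3]
finger_gap: 0.296
gripper_force: 0.0
```

>>> step_arm(
  series=[
    [[0, 0, 0, 0, 0, -10, 0.7], [0, 0, 0, 0, 0, -40, 0.7], [0, 0, 0, 0, 0, -92, 0.7], [0, 0, 0, 0, 0, -92, 0.7]],
  ],
)

```text
t: 9.97
tcp_pos: [655.6, -224.1, 264.4]
tcp_rot: [-3.137, 0.009, -3.103]
ft_force: [1.3, -0.8, 2.5]
finger_gap: 0.3
gripper_force: 0.0
```

>>> step_arm(
  series=[
    [[0, 0, 0.318, 113.5, 538.7, 26, 0.6], [0, 0, 0.318, 113.5, 538.7, 26, 0.6], [0, 0, 0.318, 113.5, 538.7, 26, 0.6], [0, 0, 0.318, 113.5, 538.7, 26, 0.6], [0, 0, 0.318, 113.5, 538.7, 26, 0.6], [0, 0, 0.318, 113.5, 538.7, 26, 0.6], [0, 0, 0.318, 113.5, 538.7, 26, 0.6], [0, 0, 0.318, 113.5, 538.7, 26, 0.6], [0, 0, 0.318, 113.5, 538.7, 26, 0.6], [0, 0, 0.318, 113.5, 538.7, 26, 0.6]],
  ],
)

```text
t: 10.8
tcp_pos: [551.5, 182.6, 237.6]
tcp_rot: [3.141, 0.002, 2.862]
ft_force: [1.2, 1.1, 0.1]
finger_gap: 0.406
gripper_force: 0.0
```

```bash
python3 - <<'E'
from h import *
st()
E
```

```text
t 10.80 tcp [551.5 182.6 237.6] rot [1.799e+02 1.000e-01 1.640e+02] F [1.2 1.1 0.1] gap 0.406 g 0.0 cmd [519. 311. 230.]
```

```bash
cat >> h.py <<'E'
def sync():
    s=st(); json.dump({"p":s["tcp_pos"].tolist(),"q":R.from_euler('xyz',s["tcp_rot"]).as_quat().tolist()},open("cmd.json","w"))
E
python3 - <<'E'
from h import *
json.dump({"p":[551.5,181.3,236.3],"q":down(164).as_quat().tolist()},open("cmd.json","w"))
plan(([519,311,230],down(164)))
E
```

```text
[0,0,0,67,115.7,6.3] rows 3.2
```

>>> step_arm(
  series=[
    [[0, 0, 0, 67, 115.7, 6.3, 0.6], [0, 0, 0, 67, 115.7, 6.3, 0.6], [0, 0, 0, 67, 115.7, 6.3, 0.6], [0, 0, 0, 67, 115.7, 6.3, 0.6], [0, 0, 0, 67, 115.7, 6.3, 0.6], [0, 0, 0, 67, 115.7, 6.3, 0.6], [0, 0, 0, 67, 115.7, 6.3, 0.6]],
  ],
)

```text
t: 11.38
tcp_pos: [520.1, 309.2, 230.5]
tcp_rot: [-3.141, 0.001, 2.861]
ft_force: [0.6, 0.3, 0.4]
finger_gap: 0.399
gripper_force: 0.0
```

```bash
cat >> h.py <<'E'
def tab(hue,approx,c,im):
    """bright top face of a tab near the expected spot -> world centre, size, bottle yaw"""
    h=cv2.cvtColor(im,cv2.COLOR_BGR2HSV); p=proj("",np.array([*approx,168.]),c); x,y=int(p[0]),int(p[1])
    m=((np.abs(h[...,0].astype(int)-hue)<12)&(h[...,1]>90)).astype(np.uint8); v=h[...,2]
    k=np.zeros_like(m); k[y-22:y+22,x-25:x+25]=1; sel=(m*k)>0; print("V pct",np.percentile(v[sel],[10,50,90]) if sel.any() else None, p)
    th=np.percentile(v[sel],90)*.75; b=((m*k>0)&(v>th)).astype(np.uint8)
    b=cv2.morphologyEx(b,cv2.MORPH_CLOSE,np.ones((5,5)))
    for cn in cv2.findContours(b,0,1)[0]:
        if cv2.contourArea(cn)<60: continue
        w=np.array([ray("",q[0],168,c) for q in cn.astype(float)],np.float32)
        (cx,cy),(a,bb),_=cv2.minAreaRect(w); bx=cv2.boxPoints(cv2.minAreaRect(w)); e=[bx[1]-bx[0],bx[2]-bx[1]]; L=max(e,key=np.linalg.norm); L=L*np.sign(L[0])
        print("tab ctr",round(cx,1),round(cy,1),"size",round(a,1),round(bb,1),"yaw",round(float(np.degrees(np.arctan2(L[1],L[0]))),1),"px",cn.reshape(-1,2).mean(0))
E
python3 - <<'E'
from h import *
sync(); c=camera_params("wrist"); im=capture("wrist"); cv2.imwrite("pics/w7.png",im)
tab(110,(519,311),c,im)
c1=json.load(open("w1.json")); tab(60,(399,351),c1,cv2.imread("pics/w1.png")); tab(12,(414,226),c1,cv2.imread("pics/w1.png"))
cv2.imwrite("pics/w7b.png",np.hstack([cv2.resize(im[130:260,210:350],None,fx=4,fy=4,interpolation=cv2.INTER_CUBIC)]))
E
```

```text
t 11.38 tcp [520.1 309.2 230.5] rot [-1.800e+02  1.000e-01  1.639e+02] F [0.6 0.3 0.4] gap 0.399 g 0.0 cmd [519. 311. 230.]
V pct [ 61.8 206.  216. ] [281.11033101 204.8096604 ]
tab ctr 515.5 311.7 size 27.1 28.6 yaw -12.7 px [279.83687943 199.61702128]
V pct [ 45. 169. 176.] [278.27155773 210.29405478]
tab ctr 393.4 352.8 size 25.1 26.9 yaw -83.2 px [281.29032258 202.26451613]
V pct [ 64. 164. 206.] [116.15170929 210.35474422]
tab ctr 413.6 225.2 size 15.7 11.5 yaw 24.9 px [114.94827586 209.55172414]
tab ctr 414.6 208.6 size 3.9 33.4 yaw -2.4 px [ 93.03409091 208.45454545]
```

```bash
python3 - <<'E'
from h import *
im=cv2.imread("pics/w7.png"); h=cv2.cvtColor(im,cv2.COLOR_BGR2HSV)
for y in range(178,232):
    print(y,"".join(('#' if h[y,x,2]>160 else '+') if abs(int(h[y,x,0])-110)<14 and h[y,x,1]>90 else ('o' if h[y,x,2]<90 else '.') for x in range(250,312)))
E
```

```text
178 .......................oo+++++++++++oo........................
179 ......................oooooooooo....o+++o.....................
180 ...................oo+oo.............o+++o....................
181 ..................oo+++o....o.oooooo.+++++o...................
182 ..................o++++ooooooooooooo++##+++o..................
183 .................o+++#++oooooooooooo+####+++..................
184 .................++####+oooooooooooo+#####+++.................
185 ................o+#####+oooooooooooo+######++.................
186 ................++####++oooooooooooo+#######++................
187 ...............++#####++oooooooooooo+########+................
188 ...............+######++++++++++++++++########+...............
189 ...............#######++++++++++++++++#########...............
190 ..............########++++++++++++++++#########+..............
191 ..............########++++++++++++++++##########..............
192 ..............########++++++++++++++++##########..............
193 ..............########++++++++++++++++##########..............
194 .............#########++
[... 1817 characters left out ...]
..............................
222 ..............................................................
223 ..............................................................
224 ........................................o.....................
225 .......................................ooo....................
226 .......................................oooo...................
227 .......................................ooo....................
228 ..............................................................
229 ..............................................................
230 ..............................................................
231 ..............................................................
```

```bash
python3 - <<'E'
from h import *
c=camera_params("wrist"); q=[(271.3,200.2),(285.9,199.8),(287.3,217.5),(272.8,218.2)]
w=np.array([ray("",p,168,c) for p in q]); d=(w[2]+w[3]-w[0]-w[1])/2; e=(w[0]+w[3]-w[1]-w[2])/2; m=w.mean(0)
b=np.degrees(np.arctan2(d[1],d[0])); print(m,np.linalg.norm(d),np.linalg.norm(e),b)
P=[*m,106]; u=np.array([np.cos(np.radians(2.2)),np.sin(np.radians(2.2)),0]); a=np.array([654,145,0])
plan((P,down(180+b)),([*m,200],down(180+b)),(a-75*u+[0,0,200],down(182.2)),(a-75*u+[0,0,184],down(182.2)))
E
```

```text
[521.99773574 308.42938556] 14.657354501352877 11.328484083690288 -11.781498204539783
[0,0.001,-0.075,-1.9,-0.2,124.5] rows 3.0
[0,0,0,0,0,-94] rows 2.3
[0,0,-0.244,-89.9,-151.2,0.1] rows 4.2
[0,0,0,0,0,16] rows 0.4
```

>>> step_arm(
  series=[
    [[0, 0.001, -0.075, -1.9, -0.2, 60, 0.6], [0, 0.001, -0.075, -1.9, -0.2, 90, 0.6], [0, 0.001, -0.075, -1.9, -0.2, 112, 0.6], [0, 0.001, -0.075, -1.9, -0.2, 124.5, 0.6], [0, 0.001, -0.075, -1.9, -0.2, 124.5, 0.6], [0, 0.001, -0.075, -1.9, -0.2, 124.5, 1], [0, 0.001, -0.075, -1.9, -0.2, 124.5, 1], [0, 0.001, -0.075, -1.9, -0.2, 124.5, 1], [0, 0.001, -0.075, -1.9, -0.2, 124.5, 1], [0, 0.001, -0.075, -1.9, -0.2, 124.5, 1]],
  ],
  newtons=30,
)

```text
t: 12.27
tcp_pos: [522.4, 310.2, 107.9]
tcp_rot: [3.14, 0.002, 2.937]
ft_force: [-0.7, -1.5, 6.1]
finger_gap: 0.156
gripper_force: 30.0
```

>>> step_arm(
  series=[
    [[0, 0, 0, 0, 0, 0, 1], [0, 0, 0, 0, 0, -15, 1], [0, 0, 0, 0, 0, -50, 1], [0, 0, 0, 0, 0, -80, 1], [0, 0, 0, 0, 0, -94, 1], [0, 0, 0, 0, 0, -94, 1]],
  ],
)

```text
t: 12.77
tcp_pos: [523.8, 311.1, 205.0]
tcp_rot: [3.137, 0.006, 2.937]
ft_force: [-0.1, -0.1, -0.4]
finger_gap: 0.153
gripper_force: 30.0
```

>>> step_arm(
  series=[
    [[0, 0, -0.03, -10, -17, 0, 1], [0, 0, -0.08, -28, -47, 0, 1], [0, 0, -0.14, -46, -77, 0, 1], [0, 0, -0.19, -64, -107, 0, 1], [0, 0, -0.23, -80, -135, 0, 1], [0, 0, -0.244, -89.9, -151.2, 0, 1], [0, 0, -0.244, -89.9, -151.2, 0, 1], [0, 0, -0.244, -89.9, -151.2, 8, 1], [0, 0, -0.244, -89.9, -151.2, 16, 1], [0, 0, -0.244, -89.9, -151.2, 16, 1]],
  ],
)

```text
t: 13.6
tcp_pos: [576.2, 144.3, 179.9]
tcp_rot: [3.141, -0.006, -3.101]
ft_force: [-0.1, 0.8, -2.0]
finger_gap: 0.156
gripper_force: 30.0
```

>>> step_arm(
  series=[
    [[0, 0, 0, 0, 0, 0, 1], [0, 0, 0, 0, 0, 0, 1]],
  ],
)

```text
t: 13.77
tcp_pos: [577.9, 144.4, 183.0]
tcp_rot: [3.141, -0.002, -3.101]
ft_force: [-0.4, 0.4, -1.4]
finger_gap: 0.153
gripper_force: 30.0
```

```bash
python3 - <<'E'
from h import *
st()
E
```

```text
t 13.77 tcp [577.9 144.4 183. ] rot [ 1.800e+02 -1.000e-01 -1.777e+02] F [-0.4  0.4 -1.4] gap 0.153 g 30.0 cmd [579.1 142.1 184. ]
```

>>> step_arm(
  series=[
    [[0, 0, 0, 0, 0, -3, 1], [0, 0, 0, -12, 0, -3, 1], [0, 0, 0, -28, 0, -3, 1], [0, 0, 0, -42, 0, -3, 1], [0, 0, 0, -55, 0, -3, 1], [0, 0, 0, -61, 0, -3, 1], [0, 0, 0, -61, 0, -3, 1], [0, 0, 0, -61, 0, -3, 1]],
  ],
)

```text
t: 14.43
tcp_pos: [639.2, 146.0, 186.5]
tcp_rot: [3.141, -0.001, -3.102]
ft_force: [-0.1, 0.4, -1.5]
finger_gap: 0.155
gripper_force: 30.0
```

>>> step_arm(
  series=[
    [[0, 0, 0, 0, 0, 4, 1], [0, 0, 0, 0, 0, 10, 1], [0, 0, 0, 0, 0, 15, 1], [0, 0, 0, 0, 0, 19, 1], [0, 0, 0, 0, 0, 19, 1], [0, 0, 0, 0, 0, 19, 1]],
  ],
)

```text
t: 14.93
tcp_pos: [639.2, 145.8, 167.2]
tcp_rot: [3.141, -0.001, -3.102]
ft_force: [-0.3, 0.4, -1.6]
finger_gap: 0.153
gripper_force: 30.0
```

```bash
python3 - <<'E'
from h import *
st()
E
```

```text
t 14.93 tcp [639.2 145.8 167.2] rot [ 1.800e+02 -1.000e-01 -1.778e+02] F [-0.3  0.4 -1.6] gap 0.153 g 30.0 cmd [579.1 142.1 184. ]
```

>>> step_arm(
  series=[
    [[0, 0, 0, 0, -8, 0, 1], [0, 0, 0, 0, -25, 0, 1], [0, 0, 0, 0, -50, 0, 1], [0, 0, 0, 0, -75, 0, 1], [0, 0, 0, 0, -100, 0, 1], [0, 0, 0, 0, -125, 0, 1], [0, 0, 0, 0, -150, 0, 1], [0, 0, 0, 0, -175, 0, 1], [0, 0, 0, 0, -195, 0, 1], [0, 0, 0, 0, -215, 0, 1]],
  ],
)

```text
t: 15.77
tcp_pos: [647.5, -71.0, 167.5]
tcp_rot: [3.142, -0.001, -3.103]
ft_force: [-0.4, 0.3, -2.1]
finger_gap: 0.156
gripper_force: 30.0
```

>>> step_arm(
  series=[
    [[0, 0, 0, 0, -15, 0, 1], [0, 0, 0, 0, -30, 0, 1], [0, 0, 0, 0, -41, 0, 1], [0, 0, 0, 0, -46.4, 0, 1], [0, 0, 0, 0, -46.4, 0, 1], [0, 0, 0, 0, -46.4, 0, 1], [0, 0, 0, 0, -46.4, 2, 1], [0, 0, 0, 0, -46.4, 2, 1]],
  ],
)

```text
t: 16.43
tcp_pos: [649.9, -114.6, 166.6]
tcp_rot: [-3.141, -0.0, -3.101]
ft_force: [-2.5, -0.6, 3.6]
finger_gap: 0.154
gripper_force: 30.0
```

>>> step_arm(
  series=[
    [[0, 0, 0, 0, 0, 0, 0.7], [0, 0, 0, 0, 0, 0, 0.7], [0, 0, 0, 0, 0, 0, 0.7], [0, 0, 0, 0, 0, 0, 0.7], [0, 0, 0, 0, 0, 0, 0.7]],
  ],
)

```text
t: 16.85
tcp_pos: [649.6, -115.1, 165.1]
tcp_rot: [3.141, -0.001, -3.102]
ft_force: [-0.6, -0.5, 0.4]
finger_gap: 0.294
gripper_force: 0.0
```

```bash
python3 - <<'E'
from h import *
sync()
p,r=load()
b=25.2
plan((p+[0,0,90],r),([p[0]-60,p[1]+150,230],down(195)),([413.8,225.4,185],down(180+b)))
E
```

```text
t 16.85 tcp [ 649.6 -115.1  165.1] rot [ 1.800e+02 -1.000e-01 -1.777e+02] F [-0.6 -0.5  0.4] gap 0.294 g 0.0 cmd [579.1 142.1 184. ]
[0,0,0,0.1,0,-90] rows 2.2
[0.001,-0.001,-0.222,54,152.3,25.2] rows 3.9
[0,0,-0.178,120.6,229.5,45] rows 6.3
```

>>> step_arm(
  series=[
    [[0, 0, 0, 0.1, 0, -10, 0.6], [0, 0, 0, 0.1, 0, -45, 0.6], [0, 0, 0, 0.1, 0, -80, 0.6], [0, 0, 0, 0.1, 0, -90, 0.6]],
  ],
)

```text
t: 17.18
tcp_pos: [652.1, -116.2, 262.9]
tcp_rot: [-3.139, 0.008, -3.102]
ft_force: [1.1, -0.3, 1.9]
finger_gap: 0.393
gripper_force: 0.0
```

>>> step_arm(
  series=[
    [[0.001, -0.001, -0.222, 54, 152.3, 25.2, 0.6], [0.001, -0.001, -0.222, 54, 152.3, 25.2, 0.6], [0.001, -0.001, -0.222, 54, 152.3, 25.2, 0.6], [0.001, -0.001, -0.222, 54, 152.3, 25.2, 0.6], [0.001, -0.001, -0.222, 54, 152.3, 25.2, 0.6]],
  ],
)

```text
t: 17.6
tcp_pos: [586.9, 40.8, 229.8]
tcp_rot: [3.139, -0.001, -2.875]
ft_force: [0.5, -0.9, 0.5]
finger_gap: 0.397
gripper_force: 0.0
```

>>> step_arm(
  series=[
    [[0, 0, -0.178, 120.6, 229.5, 45, 0.6], [0, 0, -0.178, 120.6, 229.5, 45, 0.6], [0, 0, -0.178, 120.6, 229.5, 45, 0.6], [0, 0, -0.178, 120.6, 229.5, 45, 0.6], [0, 0, -0.178, 120.6, 229.5, 45, 0.6], [0, 0, -0.178, 120.6, 229.5, 45, 0.6], [0, 0, -0.178, 120.6, 229.5, 45, 0.6], [0, 0, -0.178, 120.6, 229.5, 45, 0.6], [0, 0, -0.178, 120.6, 229.5, 45, 0.6], [0, 0, -0.178, 120.6, 229.5, 45, 0.6]],
  ],
)

```text
t: 18.43
tcp_pos: [415.2, 224.7, 186.0]
tcp_rot: [-3.14, 0.001, -2.703]
ft_force: [-0.6, -0.2, -0.5]
finger_gap: 0.402
gripper_force: 0.0
```

```bash
python3 - <<'E'
from h import *
st(); c=camera_params("wrist"); im=capture("wrist"); cv2.imwrite("pics/w8.png",im); h=cv2.cvtColor(im,cv2.COLOR_BGR2HSV)
p=proj("",np.array([413.8,225.4,168]),c); print(p); x0,y0=int(p[0])-32,int(p[1])-30
for y in range(y0,y0+55):
    print(y,x0,"".join(('#' if h[y,x,2]>150 else '+') if abs(int(h[y,x,0])-12)<10 and h[y,x,1]>110 else ('o' if h[y,x,2]<90 else '.') for x in range(x0,x0+64)))
E
```

```text
t 18.43 tcp [415.2 224.7 186. ] rot [-1.799e+02  1.000e-01 -1.549e+02] F [-0.6 -0.2 -0.5] gap 0.402 g 0.0 cmd [413.8 225.4 185. ]
[282.17739204 225.85162653]
195 250 ..............+########ooooooooooooooo+#######++................
196 250 .............+########+ooooooooooooooo+########+................
197 250 .............#########+ooooooooooooooo+#########+...............
198 250 ............##########+ooooooooooooooo+##########...............
199 250 ............##########++++++++++++++++++#########...............
200 250 ............##########++++++++++++++++++##########..............
201 250 ...........###########++++++++++++++++++##########..............
202 250 ...........###########++++++++++++++++++##########..............
203 250 ...........###########++++++++++++++++++##########..............
204 250 ...........###########++++++++++++++++++###########.............
205 250 ..........############++++++++++++++++++###########.............
206 250 ..........############++++++++++++++++++###########.............
207 250 ...........###########++++++++++++++++++###########.......
[... 2372 characters left out ...]
...........................................
241 250 ................................................................
242 250 ................................................................
243 250 ................................................................
244 250 ................................................................
245 250 ................................................................
246 250 ................................................................
247 250 ................................................................
248 250 ................................................................
249 250 ................................................................
```

```bash
python3 - <<'E'
from h import *
p,r=load(); u=np.array([np.cos(np.radians(2.2)),np.sin(np.radians(2.2)),0]); a=np.array([654,145,0])
plan((p-[0,0,78],r),(p+[0,0,22],r),(a-75*u+[0,0,207],down(182.2)),(a-75*u+[0,0,187],down(182.2)),(a-15*u+[0,0,187],down(182.2)))
d=np.array([-u[1],u[0],0]); print((np.array([660.9,-20.1,0])-a)@d, (np.array([660.9,-20.1,0])-a)@u)
E
```

```text
[0,0,0,0,0,78] rows 1.9
[0,0,0,0,0,-100] rows 2.4
[0,0,0.401,-114.1,-145.7,0] rows 4.4
[0,0,0,0,0,20] rows 0.5
[0,0,0,-60,0,0] rows 1.4
-165.24318338209744 0.5570868428837209
```

>>> step_arm(
  series=[
    [[0, 0, 0, 0, 0, 30, 0.6], [0, 0, 0, 0, 0, 60, 0.6], [0, 0, 0, 0, 0, 78, 0.6], [0, 0, 0, 0, 0, 78, 0.6], [0, 0, 0, 0, 0, 78, 1], [0, 0, 0, 0, 0, 78, 1], [0, 0, 0, 0, 0, 78, 1], [0, 0, 0, 0, 0, 78, 1], [0, 0, 0, 0, 0, 78, 1], [0, 0, 0, 0, 0, 78, 1]],
  ],
  newtons=30,
)

```text
t: 19.32
tcp_pos: [415.2, 225.5, 108.7]
tcp_rot: [-3.14, 0.003, -2.702]
ft_force: [0.9, -0.4, 5.0]
finger_gap: 0.156
gripper_force: 30.0
```

>>> step_arm(
  series=[
    [[0, 0, 0, 0, 0, 0, 1], [0, 0, 0, 0, 0, -15, 1], [0, 0, 0, 0, 0, -50, 1], [0, 0, 0, 0, 0, -85, 1], [0, 0, 0, 0, 0, -100, 1], [0, 0, 0, 0, 0, -100, 1]],
  ],
)

```text
t: 19.82
tcp_pos: [416.5, 226.3, 211.9]
tcp_rot: [-3.14, 0.008, -2.702]
ft_force: [0.7, -0.0, -0.9]
finger_gap: 0.158
gripper_force: 30.0
```

>>> step_arm(
  series=[
    [[0, 0, 0.05, -14, -18, 0, 1], [0, 0, 0.13, -36, -46, 0, 1], [0, 0, 0.21, -58, -74, 0, 1], [0, 0, 0.29, -80, -102, 0, 1], [0, 0, 0.36, -102, -130, 0, 1], [0, 0, 0.401, -114.1, -145.7, 0, 1], [0, 0, 0.401, -114.1, -145.7, 0, 1], [0, 0, 0.401, -114.1, -145.7, 10, 1], [0, 0, 0.401, -114.1, -145.7, 20, 1], [0, 0, 0.401, -114.1, -145.7, 20, 1]],
  ],
)

```text
t: 20.65
tcp_pos: [575.9, 142.3, 182.8]
tcp_rot: [-3.141, -0.006, -3.102]
ft_force: [-1.2, 0.5, -1.6]
finger_gap: 0.153
gripper_force: 30.0
```

>>> step_arm(
  series=[
    [[0, 0, 0, 0, 0, 0, 1], [0, 0, 0, -12, 0, 0, 1], [0, 0, 0, -28, 0, 0, 1], [0, 0, 0, -42, 0, 0, 1], [0, 0, 0, -55, 0, 0, 1], [0, 0, 0, -60, 0, 0, 1], [0, 0, 0, -60, 0, 0, 1], [0, 0, 0, -60, 0, 0, 1]],
  ],
)

```text
t: 21.32
tcp_pos: [638.5, 144.5, 187.1]
tcp_rot: [-3.141, -0.0, -3.103]
ft_force: [-0.6, 0.2, -2.5]
finger_gap: 0.155
gripper_force: 30.0
```

```bash
python3 - <<'E'
from h import *
st()
E
```

```text
t 21.32 tcp [638.5 144.5 187.1] rot [-180.    -0.  -177.8] F [-0.6  0.2 -2.5] gap 0.155 g 30.0 cmd [639.  144.4 187. ]
```

Lower, slide −165.2 to the orange mark, seat, release.

>>> step_arm(
  series=[
    [[0, 0, 0, 0, 0, 4, 1], [0, 0, 0, 0, 0, 10, 1], [0, 0, 0, 0, 0, 15, 1], [0, 0, 0, 0, 0, 19, 1], [0, 0, 0, 0, 0, 19, 1], [0, 0, 0, 0, 0, 19, 1]],
  ],
)

```text
t: 21.82
tcp_pos: [639.4, 144.1, 168.2]
tcp_rot: [-3.141, 0.001, -3.103]
ft_force: [1.6, -0.3, -0.7]
finger_gap: 0.153
gripper_force: 30.0
```

>>> step_arm(
  series=[
    [[0, 0, 0, 0, -8, 0, 1], [0, 0, 0, 0, -25, 0, 1], [0, 0, 0, 0, -50, 0, 1], [0, 0, 0, 0, -75, 0, 1], [0, 0, 0, 0, -100, 0, 1], [0, 0, 0, 0, -125, 0, 1], [0, 0, 0, 0, -145, 0, 1], [0, 0, 0, 0, -158, 0, 1], [0, 0, 0, 0, -165.2, 0, 1], [0, 0, 0, 0, -165.2, 0, 1]],
  ],
)

```text
t: 22.65
tcp_pos: [645.4, -22.6, 168.3]
tcp_rot: [-3.141, -0.0, -3.105]
ft_force: [0.5, -0.3, -0.7]
finger_gap: 0.152
gripper_force: 30.0
```

>>> step_arm(
  series=[
    [[0, 0, 0, 0, 0, 0, 1], [0, 0, 0, 0, 0, 2.5, 1], [0, 0, 0, 0, 0, 2.5, 1], [0, 0, 0, 0, 0, 2.5, 1], [0, 0, 0, 0, 0, 2.5, 0.7], [0, 0, 0, 0, 0, 2.5, 0.7], [0, 0, 0, 0, 0, 2.5, 0.7], [0, 0, 0, 0, 0, 2.5, 0.7], [0, 0, 0, 0, 0, 2.5, 0.7]],
  ],
)

```text
t: 23.4
tcp_pos: [645.0, -20.8, 165.3]
tcp_rot: [-3.141, -0.001, -3.103]
ft_force: [0.6, -0.3, -0.2]
finger_gap: 0.294
gripper_force: 0.0
```

>>> step_arm(
  series=[
    [[0, 0, 0, 0, 0, -10, 0.7], [0, 0, 0, 0, 0, -45, 0.7], [0, 0, 0, 0, 0, -80, 0.7], [0, 0, 0, 0, 0, -90, 0.7], [0, 0, 0, 0, 0, -90, 0.7], [0, 0, 0, 0, 0, -90, 0.7]],
  ],
)

```text
t: 23.9
tcp_pos: [645.9, -21.0, 256.9]
tcp_rot: [-3.141, 0.002, -3.103]
ft_force: [-0.3, 0.4, -0.8]
finger_gap: 0.298
gripper_force: 0.0
```

```bash
python3 - <<'E'
from h import *
sync(); t=capture("top"); s=capture("scene"); cv2.imwrite("raw_t9.png",t); cv2.imwrite("raw_s9.png",s)
E
```

```text
t 23.90 tcp [645.9 -21.  256.9] rot [-1.799e+02  1.000e-01 -1.778e+02] F [-0.3  0.4 -0.8] gap 0.298 g 0.0 cmd [639.  144.4 187. ]
```

```bash
python3 - <<'E'
from h import *
u=np.array([np.cos(np.radians(2.2)),np.sin(np.radians(2.2)),0]); a=np.array([654,145,0]);d=np.array([-u[1],u[0],0])
json.dump({"p":(a-15*u-165.2*d+[0,0,255.5]).tolist(),"q":down(182.2).as_quat().tolist()},open("cmd.json","w"))
plan(([550,40,230],down(136)),([454,108,190],down(90)))
t0=cv2.imread("raw_t9.png")
# bottle caps on the rail, top view
h=cv2.cvtColor(t0,cv2.COLOR_BGR2HSV)
for n,hue in (("o",12),("b",108),("g",65)):
    m=((abs(h[...,0].astype(int)-hue)<12)&(h[...,1]>100)).astype(np.uint8); m[:100]=0; m[175:]=0; m[:,:240]=0; m[:,400:]=0
    k,l,s,c=cv2.connectedComponentsWithStats(m); print(n,[(s[i][:5].tolist()) for i in range(1,k) if s[i][4]>8])
E
```

```text
[0,0,0.806,93,64.3,25.5] rows 6.4
[0,0,0.803,116.2,-17.7,40] rows 6.4
o [[240, 100, 88, 75, 4513], [259, 108, 5, 5, 20], [329, 117, 37, 5, 136], [374, 118, 19, 4, 58]]
b [[324, 115, 6, 22, 64]]
g [[366, 115, 8, 20, 108], [356, 128, 5, 9, 38]]
```

>>> step_arm(
  series=[
    [[0, 0, 0.806, 93, 64.3, 25.5, 0.5], [0, 0, 0.806, 93, 64.3, 25.5, 0.5], [0, 0, 0.806, 93, 64.3, 25.5, 0.5], [0, 0, 0.806, 93, 64.3, 25.5, 0.5], [0, 0, 0.806, 93, 64.3, 25.5, 0.5], [0, 0, 0.806, 93, 64.3, 25.5, 0.5], [0, 0, 0.806, 93, 64.3, 25.5, 0.5], [0, 0, 0.806, 93, 64.3, 25.5, 0.5]],
  ],
)

```text
t: 24.67
tcp_pos: [548.7, 39.9, 228.1]
tcp_rot: [-3.139, -0.002, 2.372]
ft_force: [-0.2, -0.0, 0.0]
finger_gap: 0.503
gripper_force: 0.0
```

>>> step_arm(
  series=[
    [[0, 0, 0.803, 116.2, -17.7, 40, 0.5], [0, 0, 0.803, 116.2, -17.7, 40, 0.5], [0, 0, 0.803, 116.2, -17.7, 40, 0.5], [0, 0, 0.803, 116.2, -17.7, 40, 0.5], [0, 0, 0.803, 116.2, -17.7, 40, 0.5], [0, 0, 0.803, 116.2, -17.7, 40, 0.5], [0, 0, 0.803, 116.2, -17.7, 40, 0.5], [0, 0, 0.803, 116.2, -17.7, 40, 0.5], [0, 0, 0.803, 116.2, -17.7, 40, 0.5], [0, 0, 0.803, 116.2, -17.7, 40, 0.5]],
  ],
)

```text
t: 25.5
tcp_pos: [453.8, 107.6, 189.5]
tcp_rot: [-3.14, 0.001, 1.573]
ft_force: [-0.2, 0.2, 0.1]
finger_gap: 0.501
gripper_force: 0.0
```

```bash
python3 - <<'E'
from h import *
st(); c=camera_params("wrist"); im=capture("wrist"); cv2.imwrite("w10.png",im); json.dump({k:np.array(v).tolist() for k,v in c.items()},open("w10.json","w"))
P=np.array([[454,108,67.],[454+45,108,23],[454-45,108,23],[454,138,23],[434,-73,67]]); print(proj("",P,c))
o=im.copy()
cv2.imwrite("pics/w10.png",cv2.resize(o,(800,600),interpolation=cv2.INTER_CUBIC))
E
```

```text
t 25.50 tcp [453.8 107.6 189.5] rot [-179.9    0.    90.1] F [-0.2  0.2  0.1] gap 0.501 g 0.0 cmd [454. 108. 190.]
[[279.44436042 188.08521376]
 [322.17515272 177.56845623]
 [236.95004968 177.35595366]
 [279.61456421 148.98905662]
 [260.87920864 348.20286292]]
```

View pics/w10.png

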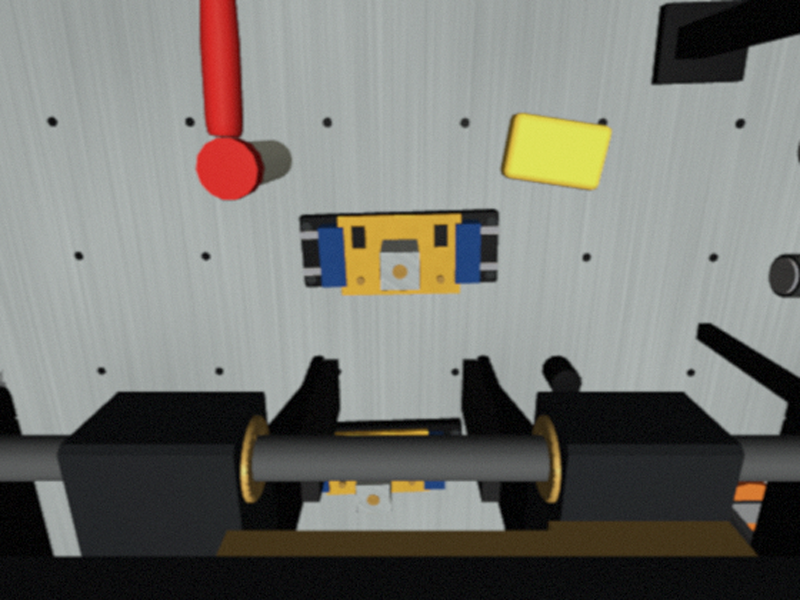

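```bash
cat >> h.py <<'E'
H=6.0  # board underside above TCP when gripped
def vpose(V,x,z,th,yaw0=90,y=0):
    """TCP pose for a board in vice frame V=(x,y,yawdeg): underside centre at (x,y,z), pitched th deg about the vice's y"""
    Rv=R.from_euler('z',V[2],degrees=True); Rt=Rv*R.from_euler('y',th,degrees=True)
    return np.array([V[0],V[1],0])+Rv.apply([x,y,z])+Rt.apply([0,0,-H]), Rt*R.from_euler('xyz',[np.pi,0,np.radians(yaw0)])
VL=(454.4,107.0,1.8)
E
python3 - <<'E'
from h import *
c=json.load(open("w10.json"))
print(ray("",(280,189.7),67,c), ray("",(261.8,349.3),67,c), [ray("",(p[0]*.7,p[1]*.7),12,c) for p in ((301,215),(498,209.5),(497,281),(304,286))])
p,r=vpose(VL,0,18,0); plan((p+[0,0,30],r),(p,r))
E
```

```text
[454.52467476 106.43520872] [434.98830499 -74.44508363] [array([380.74797102, 134.57166717]), array([527.00376463, 139.00284461]), array([529.62243255,  83.8757899 ]), array([379.89995166,  79.439798  ])]
[0,0,-0.031,-1,0.4,148] rows 3.5
[0,0,0,0,0,30] rows 0.7
```

>>> step_arm(
  series=[
    [[0, 0, -0.031, -1, 0.4, 40, 0.5], [0, 0, -0.031, -1, 0.4, 80, 0.5], [0, 0, -0.031, -1, 0.4, 115, 0.5], [0, 0, -0.031, -1, 0.4, 140, 0.5], [0, 0, -0.031, -1, 0.4, 148, 0.5], [0, 0, -0.031, -1, 0.4, 148, 0.5]],
  ],
)

```text
t: 26.05
tcp_pos: [452.2, 106.4, 39.8]
tcp_rot: [-3.136, 0.001, 1.603]
ft_force: [-0.2, -0.1, -0.2]
finger_gap: 0.502
gripper_force: 0.0
```

>>> step_arm(
  series=[
    [[0, 0, 0, 0, 0, 12, 0.5], [0, 0, 0, 0, 0, 24, 0.5], [0, 0, 0, 0, 0, 30, 0.5], [0, 0, 0, 0, 0, 30, 0.5], [0, 0, 0, 0, 0, 30, 0.5]],
  ],
)

```text
t: 26.47
tcp_pos: [455.6, 106.7, 13.4]
tcp_rot: [3.14, 0.001, 1.602]
ft_force: [0.4, -0.0, 0.2]
finger_gap: 0.505
gripper_force: 0.0
```

>>> step_arm(
  series=[
    [[0, 0, 0, 0, 0, 0, 0.8], [0, 0, 0, 0, 0, 0, 0.8], [0, 0, 0, 0, 0, 0, 0.8], [0, 0, 0, 0, 0, 0, 0.8], [0, 0, 0, 0, 0, 0, 0.8], [0, 0, 0, 0, 0, 0, 0.8]],
  ],
  newtons=55,
)

```text
t: 26.97
tcp_pos: [454.6, 106.7, 12.7]
tcp_rot: [3.141, 0.001, 1.602]
ft_force: [-2.5, -0.4, 6.4]
finger_gap: 0.293
gripper_force: 55.0
```

```bash
python3 - <<'E'
from h import *
st()
E
```

```text
t 26.97 tcp [454.6 106.7  12.7] rot [180.    0.   91.8] F [-2.5 -0.4  6.4] gap 0.293 g 55.0 cmd [454.4 107.   12. ]
```

>>> step_arm(
  series=[
    [[0, 0, 0, 0, 0, -0.7, 0.8], [0, 0, 0, 0, 0, -1.4, 0.8], [0, 0, 0, 0, 0, -1.4, 0.8], [0, 0, 0, 0, 0, -1.4, 0.8]],
  ],
)

```text
t: 27.3
tcp_pos: [454.0, 106.6, 13.1]
tcp_rot: [-3.141, 0.001, 1.602]
ft_force: [-0.7, 0.9, -3.4]
finger_gap: 0.294
gripper_force: 55.0
```

```bash
python3 - <<'E'
from h import *
st()
E
```

```text
t 27.30 tcp [454.  106.6  13.1] rot [-179.9    0.    91.8] F [-0.7  0.9 -3.4] gap 0.294 g 55.0 cmd [454.4 107.   12. ]
```

```bash
sed -i 's/^VL=.*/VL=(454.0,107.0,1.8)/' h.py; python3 - <<'E'
from h import *
p,r=load(); json.dump({"p":[454.4,107,13.4],"q":r.as_quat().tolist()},open("cmd.json","w"))
plan(vpose(VL,11,19.4,0),vpose(VL,11,19.4+10.9,14),vpose(VL,-15,32.5,14),vpose(VL,-15,140,0))
E
```

```text
[0,0,0,0,10.6,0] rows 0.3
[0.244,0,0,0,-1.5,-11.1] rows 2.0
[0,0,0,0,-25.7,4.2] rows 0.6
[-0.244,0,0,0,-24.5,-104.5] rows 2.6
```

>>> step_arm(
  series=[
    [[0, 0, 0, 0, 4, 0, 0.8], [0, 0, 0, 0, 8, 0, 0.8], [0, 0, 0, 0, 10.6, 0, 0.8], [0, 0, 0, 0, 10.6, 0, 0.8], [0, 0, 0, 0, 10.6, 0, 0.8]],
  ],
)

```text
t: 27.72
tcp_pos: [463.8, 106.9, 12.9]
tcp_rot: [-3.138, 0.001, 1.602]
ft_force: [-6.4, -0.1, 0.9]
finger_gap: 0.292
gripper_force: 55.0
```

>>> step_arm(
  series=[
    [[0.061, 0, 0, 0, -0.4, -2.8, 0.8], [0.122, 0, 0, 0, -0.8, -5.6, 0.8], [0.183, 0, 0, 0, -1.1, -8.3, 0.8], [0.244, 0, 0, 0, -1.5, -11.1, 0.8], [0.244, 0, 0, 0, -1.5, -11.1, 0.8], [0.244, 0, 0, 0, -1.5, -11.1, 0.8]],
  ],
)

```text
t: 28.22
tcp_pos: [463.0, 106.9, 23.8]
tcp_rot: [-2.895, 0.001, 1.602]
ft_force: [-6.2, -0.8, 0.8]
finger_gap: 0.293
gripper_force: 55.0
```

```bash
python3 - <<'E'
from h import *
st()
E
```

```text
t 28.22 tcp [463.  106.9  23.8] rot [-165.9    0.    91.8] F [-6.2 -0.8  0.8] gap 0.293 g 55.0 cmd [439.  106.5 134. ]
```

>>> step_arm(
  series=[
    [[0, 0, 0, 0, -5, 0.8, 0.8], [0, 0, 0, 0, -11, 1.8, 0.8], [0, 0, 0, 0, -18, 3, 0.8], [0, 0, 0, 0, -25.7, 4.2, 0.8], [0, 0, 0, 0, -25.7, 4.2, 0.8], [0, 0, 0, 0, -25.7, 4.2, 0.8]],
  ],
)

```text
t: 28.72
tcp_pos: [438.5, 106.2, 27.6]
tcp_rot: [-2.901, 0.001, 1.602]
ft_force: [0.7, 0.6, -2.2]
finger_gap: 0.298
gripper_force: 55.0
```

```bash
python3 - <<'E'
from h import *
st()
E
```

```text
t 28.72 tcp [438.5 106.2  27.6] rot [-166.2    0.    91.8] F [ 0.7  0.6 -2.2] gap 0.298 g 55.0 cmd [439.  106.5 134. ]
```

```bash
cat >> h.py <<'E'
TR=(511.0,-419.4,3.1)
E
python3 - <<'E'
from h import *
a=vpose(TR,0,140,0,y=-37); p,r=load()
plan(((p+a[0])/2,r),a,vpose(TR,0,40,0,y=-37),vpose(TR,0,6,0,y=-37))
E
```

```text
[0,0,0,-282.4,28.2,0] rows 6.8
[0,0,-0.023,-282.5,28.2,0] rows 6.8
[0,0,0,0,0,100] rows 2.4
[0,0,0,0,0,34] rows 0.8
```

>>> step_arm(
  series=[
    [[0, 0, 0, 0, -7, -30, 0.8], [-0.06, 0, 0, 0, -15, -65, 0.8], [-0.15, 0, 0, 0, -22, -95, 0.8], [-0.244, 0, 0, 0, -24.5, -104.5, 0.8], [-0.244, 0, 0, 0, -24.5, -104.5, 0.8], [-0.244, 0, 0, 0, -24.5, -104.5, 0.8]],
  ],
)

```text
t: 29.22
tcp_pos: [439.6, 106.4, 135.7]
tcp_rot: [3.138, 0.0, 1.602]
ft_force: [0.4, -0.5, -0.7]
finger_gap: 0.294
gripper_force: 55.0
```

>>> step_arm(
  series=[
    [[0, 0, 0, -20, 2, 0, 0.8], [0, 0, 0, -55, 5.5, 0, 0.8], [0, 0, 0, -95, 9.5, 0, 0.8], [0, 0, 0, -135, 13.5, 0, 0.8], [0, 0, 0, -175, 17.5, 0, 0.8], [0, 0, 0, -215, 21.5, 0, 0.8], [0, 0, 0, -250, 25, 0, 0.8], [0, 0, 0, -282.4, 28.2, 0, 0.8], [0, 0, 0, -282.4, 28.2, 0, 0.8]],
  ],
)

```text
t: 29.97
tcp_pos: [476.3, -181.0, 132.1]
tcp_rot: [-3.138, 0.001, 1.597]
ft_force: [-0.4, 0.1, -1.5]
finger_gap: 0.292
gripper_force: 55.0
```

>>> step_arm(
  series=[
    [[0, 0, 0, -35, 3.5, 0, 0.8], [0, 0, 0, -75, 7.5, 0, 0.8], [0, 0, 0, -115, 11.5, 0, 0.8], [0, 0, -0.023, -155, 15.5, 0, 0.8], [0, 0, -0.023, -195, 19.5, 0, 0.8], [0, 0, -0.023, -230, 23, 0, 0.8], [0, 0, -0.023, -262, 26, 0, 0.8], [0, 0, -0.023, -282.5, 28.2, 0, 0.8], [0, 0, -0.023, -282.5, 28.2, 0, 0.8], [0, 0, -0.023, -282.5, 28.2, 0, 0.8]],
  ],
)

```text
t: 30.8
tcp_pos: [512.3, -457.0, 130.6]
tcp_rot: [-3.138, -0.004, 1.623]
ft_force: [-0.3, -0.2, -1.2]
finger_gap: 0.293
gripper_force: 55.0
```

>>> step_arm(
  series=[
    [[0, 0, 0, 0, 0, 35, 0.8], [0, 0, 0, 0, 0, 70, 0.8], [0, 0, 0, 0, 0, 95, 0.8], [0, 0, 0, 0, 0, 115, 0.8], [0, 0, 0, 0, 0, 127, 0.8], [0, 0, 0, 0, 0, 134, 0.8], [0, 0, 0, 0, 0, 134, 0.8], [0, 0, 0, 0, 0, 134, 0.8]],
  ],
)

```text
t: 31.47
tcp_pos: [513.8, -456.4, 0.8]
tcp_rot: [3.141, 0.001, 1.626]
ft_force: [-0.4, 0.1, -1.0]
finger_gap: 0.294
gripper_force: 55.0
```

```bash
python3 - <<'E'
from h import *
st()
E
```

```text
t 31.47 tcp [ 513.8 -456.4    0.8] rot [180.    0.   93.1] F [-0.4  0.1 -1. ] gap 0.294 g 55.0 cmd [ 513.  -456.3   -0. ]
```

```bash
python3 - <<'E'
from h import *
p,r=load(); 
m=([475,-265,150],down(92)); plan((p-[0,0,2],r),(p+[0,0,150],r),m,([434.7,-73.5,160],down(92)))
E
```

```text
[0,0,0,0,0,2] rows 0.0
[0,0,0,0,0,-152] rows 3.6
[0,0,0.019,193.1,-27.6,0] rows 4.7
[0,0,0,192.8,-33.5,-10] rows 4.7
```

>>> step_arm(
  series=[
    [[0, 0, 0, 0, 0, 2, 0.8], [0, 0, 0, 0, 0, 2, 0.8], [0, 0, 0, 0, 0, 2, 0.8], [0, 0, 0, 0, 0, 2, 0.5], [0, 0, 0, 0, 0, 2, 0.5], [0, 0, 0, 0, 0, 2, 0.5], [0, 0, 0, 0, 0, 2, 0.5], [0, 0, 0, 0, 0, 2, 0.5]],
  ],
)

```text
t: 32.13
tcp_pos: [513.1, -456.8, -1.4]
tcp_rot: [3.141, 0.001, 1.625]
ft_force: [0.4, 0.8, -0.3]
finger_gap: 0.485
gripper_force: 0.0
```

>>> step_arm(
  series=[
    [[0, 0, 0, 0, 0, -20, 0.5], [0, 0, 0, 0, 0, -60, 0.5], [0, 0, 0, 0, 0, -100, 0.5], [0, 0, 0, 0, 0, -140, 0.5], [0, 0, 0, 0, 0, -152, 0.5], [0, 0, 0, 0, 0, -152, 0.5]],
  ],
)

```text
t: 32.63
tcp_pos: [515.6, -459.4, 157.4]
tcp_rot: [3.135, 0.009, 1.625]
ft_force: [-0.6, -0.4, 0.3]
finger_gap: 0.499
gripper_force: 0.0
```

>>> step_arm(
  series=[
    [[0, 0, 0.019, 193.1, -27.6, 0, 0.5], [0, 0, 0.019, 193.1, -27.6, 0, 0.5], [0, 0, 0.019, 193.1, -27.6, 0, 0.5], [0, 0, 0.019, 193.1, -27.6, 0, 0.5], [0, 0, 0.019, 193.1, -27.6, 0, 0.5], [0, 0, 0.019, 193.1, -27.6, 0, 0.5]],
  ],
)

```text
t: 33.13
tcp_pos: [473.1, -259.4, 148.0]
tcp_rot: [-3.138, -0.004, 1.609]
ft_force: [1.1, 0.9, -0.1]
finger_gap: 0.501
gripper_force: 0.0
```

>>> step_arm(
  series=[
    [[0, 0, 0, 192.8, -33.5, -10, 0.5], [0, 0, 0, 192.8, -33.5, -10, 0.5], [0, 0, 0, 192.8, -33.5, -10, 0.5], [0, 0, 0, 192.8, -33.5, -10, 0.5], [0, 0, 0, 192.8, -33.5, -10, 0.5], [0, 0, 0, 192.8, -33.5, -10, 0.5], [0, 0, 0, 192.8, -33.5, -10, 0.5], [0, 0, 0, 192.8, -33.5, -10, 0.5], [0, 0, 0, 192.8, -33.5, -10, 0.5]],
  ],
)

```text
t: 33.88
tcp_pos: [434.9, -74.8, 159.7]
tcp_rot: [-3.141, 0.001, 1.605]
ft_force: [-0.2, -0.4, -0.8]
finger_gap: 0.497
gripper_force: 0.0
```

```bash
cat >> h.py <<'E'
def visee(V,im,c):
    """yellow board in a vice: block-top centre and plate yaw"""
    h=cv2.cvtColor(im,cv2.COLOR_BGR2HSV); p=proj("",np.array([V[0],V[1],23.]),c).astype(int); x,y=p
    k=np.zeros(im.shape[:2],np.uint8); k[max(0,y-50):y+50,x-60:x+60]=1
    ye=((abs(h[...,0].astype(int)-22)<8)&(h[...,1]>140)&(h[...,2]>110)&(k>0)).astype(np.uint8)
    gr=((h[...,1]<60)&(h[...,2]>150)).astype(np.uint8); pb=proj("",np.array([V[0],V[1],67.]),c).astype(int)
    k2=np.zeros_like(k); k2[pb[1]-25:pb[1]+25,pb[0]-25:pb[0]+25]=1
    n,l,s,ce=cv2.connectedComponentsWithStats(gr*k2); 
    for i in range(1,n):
        if s[i][4]>150: print("block?",s[i].tolist(),"ctr",ray("",(s[i][0]+s[i][2]/2-.5,s[i][1]+s[i][3]/2-.5),67,c),"mm/box",s[i][2:4]*(c["fx"] and 1))
    xs=np.array([[a,np.flatnonzero(ye[:,a]).max()] for a in range(x-28,x+29) if ye[:,a].any()],float)
    xs=xs[abs(xs[:,1]-np.median(xs[:,1]))<3]
    w=np.array([ray("",q,23,c) for q in xs]); f=np.polyfit(w[:,0],w[:,1],1); print("plate -y edge yaw",np.degrees(np.arctan(f[0])),"centre y",np.polyval(f,V[0])+30, "pred block px",pb)
E
python3 - <<'E'
from h import *
visee(VL,cv2.imread("w10.png"),json.load(open("w10.json")))
st(); c=camera_params("wrist"); im=capture("wrist"); cv2.imwrite("w11.png",im); json.dump({k:np.array(v).tolist() for k,v in c.items()},open("w11.json","w"))
visee((434.7,-73.5,0),im,c)
E
```

```text
block? [266, 177, 28, 26, 624] ctr [454.05467148 106.62821111] mm/box [28 26]
block? [254, 206, 50, 8, 378] ctr [453.1342399   86.85358392] mm/box [50  8]
plate -y edge yaw 1.6572348584177579 centre y 107.98454833572481 pred block px [279 189]
t 33.88 tcp [434.9 -74.8 159.7] rot [-180.     0.    91.9] F [-0.2 -0.4 -0.8] gap 0.497 g 0.0 cmd [434.7 -73.5 160. ]
block? [263, 183, 30, 29, 730] ctr [433.63375849 -74.57421275] mm/box [30 29]
block? [253, 214, 50, 6, 276] ctr [434.18944437 -92.29419311] mm/box [50  6]
plate -y edge yaw 3.3484444860991553 centre y -73.65792161551606 pred block px [278 195]
```

```bash
echo 'VR=(433.8,-74.0,3.2)' >> h.py; python3 - <<'E'
from h import *
a=vpose(VR,0,18,0)
plan((a[0]+[0,0,30],a[1]),a)
p,r=load()
plan((p+[0,0,1.4],r),vpose(VR,11,19.4,0),vpose(VR,11,19.4+10.9,14))
E
```

```text
[0,0,-0.021,-0.4,-1,118] rows 2.8
[0,0,0,0,0,30] rows 0.7
[0,0,0,0,0,-1.4] rows 0.0
[0,0,0,0,11,0] rows 0.3
[0.244,0,0,0,-1.4,-11.1] rows 2.0
```

>>> step_arm(
  series=[
    [[0, 0, -0.021, -0.4, -1, 40, 0.5], [0, 0, -0.021, -0.4, -1, 80, 0.5], [0, 0, -0.021, -0.4, -1, 108, 0.5], [0, 0, -0.021, -0.4, -1, 118, 0.5], [0, 0, -0.021, -0.4, -1, 130, 0.5], [0, 0, -0.021, -0.4, -1, 142, 0.5], [0, 0, -0.021, -0.4, -1, 148, 0.5], [0, 0, -0.021, -0.4, -1, 148, 0.5], [0, 0, -0.021, -0.4, -1, 148, 0.5]],
  ],
)

```text
t: 34.68
tcp_pos: [434.4, -74.9, 12.8]
tcp_rot: [3.141, 0.001, 1.626]
ft_force: [-0.3, -0.5, 0.9]
finger_gap: 0.499
gripper_force: 0.0
```

>>> step_arm(
  series=[
    [[0, 0, 0, 0, 0, 0, 0.8], [0, 0, 0, 0, 0, 0, 0.8], [0, 0, 0, 0, 0, 0, 0.8], [0, 0, 0, 0, 0, 0, 0.8], [0, 0, 0, 0, 0, 0, 0.8], [0, 0, 0, 0, 0, -0.7, 0.8], [0, 0, 0, 0, 0, -1.4, 0.8], [0, 0, 0, 0, 0, -1.4, 0.8], [0, 0, 0, 0, 0, -1.4, 0.8]],
  ],
  newtons=55,
)

```text
t: 35.43
tcp_pos: [433.5, -74.3, 13.3]
tcp_rot: [-3.141, 0.0, 1.627]
ft_force: [0.0, 0.2, -3.3]
finger_gap: 0.293
gripper_force: 55.0
```

```bash
python3 - <<'E'
from h import *
st()
E
```

```text
t 35.43 tcp [433.5 -74.3  13.3] rot [-180.     0.    93.2] F [ 0.   0.2 -3.3] gap 0.293 g 55.0 cmd [443.3 -73.4  24.5]
```

>>> step_arm(
  series=[
    [[0, 0, 0, 0, 4, 0, 0.8], [0, 0, 0, 0, 8, 0, 0.8], [0, 0, 0, 0, 11, 0, 0.8], [0, 0, 0, 0, 11, 0, 0.8], [0, 0, 0, 0, 11, 0, 0.8]],
  ],
)

```text
t: 35.85
tcp_pos: [443.5, -73.5, 13.1]
tcp_rot: [-3.138, -0.0, 1.627]
ft_force: [-6.3, -1.6, 1.5]
finger_gap: 0.296
gripper_force: 55.0
```

>>> step_arm(
  series=[
    [[0.061, 0, 0, 0, -0.4, -2.8, 0.8], [0.122, 0, 0, 0, -0.8, -5.6, 0.8], [0.183, 0, 0, 0, -1.1, -8.3, 0.8], [0.244, 0, 0, 0, -1.4, -11.1, 0.8], [0.244, 0, 0, 0, -1.4, -11.1, 0.8], [0.244, 0, 0, 0, -1.4, -11.1, 0.8]],
  ],
)

```text
t: 36.35
tcp_pos: [442.5, -73.3, 23.8]
tcp_rot: [-2.894, -0.001, 1.628]
ft_force: [-6.5, -1.0, 0.6]
finger_gap: 0.293
gripper_force: 55.0
```

```bash
python3 - <<'E'
from h import *
st(); plan(vpose(VR,-15,32.5,14),vpose(VR,-15,140,0))
p,r=load(); a=vpose(TR,0,140,0,y=37); plan(a,vpose(TR,0,4.2,0,y=37),a)
E
```

```text
t 36.35 tcp [442.5 -73.3  23.8] rot [-165.8   -0.    93.3] F [-6.5 -1.   0.6] gap 0.293 g 55.0 cmd [443.3 -73.4  24.5]
[0,0,0,0,-25.8,4.1] rows 0.6
[-0.244,0,0,0,-24.5,-104.5] rows 2.6
[0,0,0.002,-312.2,72.8,0] rows 7.7
[0,0,0,0,0,135.8] rows 3.3
[0,0,0,0,0,-135.8] rows 3.3
```

>>> step_arm(
  series=[
    [[0, 0, 0, 0, -5, 0.8, 0.8], [0, 0, 0, 0, -11, 1.8, 0.8], [0, 0, 0, 0, -18, 3, 0.8], [0, 0, 0, 0, -25.8, 4.1, 0.8], [0, 0, 0, 0, -25.8, 4.1, 0.8], [0, 0, 0, 0, -25.8, 4.1, 0.8]],
  ],
)

```text
t: 36.85
tcp_pos: [418.2, -75.5, 27.8]
tcp_rot: [-2.901, 0.001, 1.626]
ft_force: [-0.8, 0.3, -0.4]
finger_gap: 0.293
gripper_force: 55.0
```

>>> step_arm(
  series=[
    [[0, 0, 0, 0, -7, -30, 0.8], [-0.06, 0, 0, 0, -15, -65, 0.8], [-0.15, 0, 0, 0, -22, -95, 0.8], [-0.244, 0, 0, 0, -24.5, -104.5, 0.8], [-0.244, 0, 0, 0, -24.5, -104.5, 0.8], [-0.244, 0, 0, 0, -24.5, -104.5, 0.8]],
  ],
)

```text
t: 37.35
tcp_pos: [419.4, -75.6, 135.9]
tcp_rot: [3.138, 0.003, 1.625]
ft_force: [-0.5, -0.6, -2.3]
finger_gap: 0.293
gripper_force: 55.0
```

>>> step_arm(
  series=[
    [[0, 0, 0, -20, 4.7, 0, 0.8], [0, 0, 0, -55, 12.8, 0, 0.8], [0, 0, 0, -95, 22, 0, 0.8], [0, 0, 0, -135, 31.5, 0, 0.8], [0, 0, 0, -175, 41, 0, 0.8], [0, 0, 0, -215, 50, 0, 0.8], [0, 0, 0, -250, 58.3, 0, 0.8], [0, 0, 0, -285, 66.5, 0, 0.8], [0, 0, 0.002, -312.2, 72.8, 0, 0.8], [0, 0, 0.002, -312.2, 72.8, 0, 0.8]],
  ],
)

```text
t: 38.18
tcp_pos: [509.2, -387.4, 130.0]
tcp_rot: [-3.137, -0.001, 1.621]
ft_force: [-0.5, 0.4, -1.1]
finger_gap: 0.293
gripper_force: 55.0
```

>>> step_arm(
  series=[
    [[0, 0, 0, 0, 0, 30, 0.8], [0, 0, 0, 0, 0, 65, 0.8], [0, 0, 0, 0, 0, 92, 0.8], [0, 0, 0, 0, 0, 115, 0.8], [0, 0, 0, 0, 0, 128, 0.8], [0, 0, 0, 0, 0, 134, 0.8], [0, 0, 0, 0, 0, 135.8, 0.8], [0, 0, 0, 0, 0, 135.8, 0.8], [0, 0, 0, 0, 0, 135.8, 0.8]],
  ],
)

```text
t: 38.93
tcp_pos: [509.2, -382.0, -1.7]
tcp_rot: [-3.139, -0.001, 1.625]
ft_force: [-1.9, 2.6, 4.5]
finger_gap: 0.299
gripper_force: 55.0
```

```bash
python3 - <<'E'
from h import *
st()
E
```

```text
t 38.93 tcp [ 509.2 -382.    -1.7] rot [-1.799e+02 -1.000e-01  9.310e+01] F [-1.9  2.6  4.5] gap 0.299 g 55.0 cmd [ 509.  -382.4  134. ]
```

>>> step_arm(
  series=[
    [[0, 0, 0, 0, 0, 0, 0.5], [0, 0, 0, 0, 0, 0, 0.5], [0, 0, 0, 0, 0, 0, 0.5], [0, 0, 0, 0, 0, 0, 0.5], [0, 0, 0, 0, 0, 0, 0.5]],
  ],
)

```text
t: 39.35
tcp_pos: [509.2, -382.8, -1.5]
tcp_rot: [-3.142, 0.0, 1.625]
ft_force: [0.1, 0.7, 0.3]
finger_gap: 0.483
gripper_force: 0.0
```

>>> step_arm(
  series=[
    [[0, 0, 0, 0, 0, -25, 0.5], [0, 0, 0, 0, 0, -65, 0.5], [0, 0, 0, 0, 0, -105, 0.5], [0, 0, 0, 0, 0, -135.8, 0.5], [0, 0, 0, 0, 0, -135.8, 0.5], [0, 0, 0, 0, 0, -135.8, 0.5]],
  ],
)

```text
t: 39.85
tcp_pos: [510.7, -384.3, 137.9]
tcp_rot: [3.137, 0.005, 1.625]
ft_force: [-0.2, 0.2, -1.0]
finger_gap: 0.502
gripper_force: 0.0
```

```bash
python3 - <<'E'
from h import *
st()
plan(([450,-325,170],down(47)),([392,-268,190],down(0)))
E
```

```text
t 39.85 tcp [ 510.7 -384.3  137.9] rot [179.8   0.3  93.1] F [-0.2  0.2 -1. ] gap 0.502 g 0.0 cmd [ 509.  -382.4  134. ]
[0,0,0.805,60.5,-55.8,-36] rows 6.4
[0,0,0.82,2.1,-81.3,-20] rows 6.6
```

>>> step_arm(
  series=[
    [[0, 0, 0.805, 60.5, -55.8, -36, 0.5], [0, 0, 0.805, 60.5, -55.8, -36, 0.5], [0, 0, 0.805, 60.5, -55.8, -36, 0.5], [0, 0, 0.805, 60.5, -55.8, -36, 0.5], [0, 0, 0.805, 60.5, -55.8, -36, 0.5], [0, 0, 0.805, 60.5, -55.8, -36, 0.5], [0, 0, 0.805, 60.5, -55.8, -36, 0.5], [0, 0, 0.805, 60.5, -55.8, -36, 0.5]],
  ],
)

```text
t: 40.52
tcp_pos: [449.2, -324.5, 168.4]
tcp_rot: [-3.139, 0.0, 0.818]
ft_force: [-0.4, 0.5, -0.8]
finger_gap: 0.5
gripper_force: 0.0
```

>>> step_arm(
  series=[
    [[0, 0, 0.82, 2.1, -81.3, -20, 0.5], [0, 0, 0.82, 2.1, -81.3, -20, 0.5], [0, 0, 0.82, 2.1, -81.3, -20, 0.5], [0, 0, 0.82, 2.1, -81.3, -20, 0.5], [0, 0, 0.82, 2.1, -81.3, -20, 0.5], [0, 0, 0.82, 2.1, -81.3, -20, 0.5], [0, 0, 0.82, 2.1, -81.3, -20, 0.5], [0, 0, 0.82, 2.1, -81.3, -20, 0.5], [0, 0, 0.82, 2.1, -81.3, -20, 0.5], [0, 0, 0.82, 2.1, -81.3, -20, 0.5]],
  ],
)

```text
t: 41.35
tcp_pos: [391.8, -268.0, 189.7]
tcp_rot: [-3.141, 0.001, 0.003]
ft_force: [-0.7, -0.1, -0.2]
finger_gap: 0.499
gripper_force: 0.0
```

```bash
cat >> h.py <<'E'
def board(im,c,lo,hi,name=""):
    """plate of a colour lying on the table: centre and long-axis yaw from its outline at z=5 (block hides part: convex hull)"""
    h=cv2.cvtColor(im,cv2.COLOR_BGR2HSV); m=cv2.inRange(h,lo,hi)
    if lo[0]<3: m|=cv2.inRange(h,(172,lo[1],lo[2]),(180,255,255))
    m=cv2.morphologyEx(m,cv2.MORPH_OPEN,np.ones((3,3)))
    n,l,s,_=cv2.connectedComponentsWithStats(m)
    for i in range(1,n):
        if s[i][4]<250: continue
        cn=np.argwhere(l==i)[:,::-1].astype(float); hu=cv2.convexHull(cn.astype(np.float32)).reshape(-1,2)
        w=np.array([ray("",q,5,c) for q in hu],np.float32); rc=cv2.minAreaRect(w); bx=cv2.boxPoints(rc); e=[bx[1]-bx[0],bx[2]-bx[1]]; L=max(e,key=np.linalg.norm)
        print(name,"box",s[i].tolist(),"ctr",np.round(rc[0],1),"size",np.round(rc[1],1),"long axis",round(float(np.degrees(np.arctan2(L[1],L[0])))%180,1))
E
python3 - <<'E'
from h import *
st()
for n in ("wrist","top"):
    c=camera_params(n); im=capture(n); cv2.imwrite("b_%s.png"%n,im); 
    if n=="wrist": print("pred",proj("",np.array([[392,-268,5.],[513,-261,5]]),c))
    board(im,c,(50,70,30),(90,255,200),n+" green"); board(im,c,(0,150,60),(8,255,255),n+" red")
E
```

```text
t 41.35 tcp [ 391.8 -268.   189.7] rot [-180.     0.     0.2] F [-0.7 -0.1 -0.2] gap 0.499 g 0.0 cmd [ 392. -268.  190.]
pred [[280.50802238 174.32086117]
 [273.87402714  55.79422368]]
wrist green box [268, 151, 82, 54, 2788] ctr [ 387.7 -298.5] size [87.9 58.5] long axis 88.5
wrist red box [225, 8, 102, 91, 4038] ctr [ 513.9 -263.1] size [58.3 87.8] long axis 111.4
top red box [229, 171, 280, 249, 20365] ctr [ 187.8 -280.4] size [258.  903.2] long axis 139.9
top red box [352, 191, 29, 22, 261] ctr [ 510.7 -252.5] size [55.5 68.6] long axis 114.8
top red box [166, 256, 37, 9, 278] ctr [332.4 244.3] size [21.7 98.3] long axis 91.2
top red box [227, 365, 27, 30, 451] ctr [23.4 81.9] size [43.8 71.6] long axis 139.6
top red box [205, 391, 27, 26, 412] ctr [-35.2 136.6] size [47.7 60.8] long axis 138.1
```

```bash
python3 - <<'E'
from h import *
G=[387.7,-298.5]
plan(([*G,60],down(-1.5)),([*G,-6],down(-1.5)),([*G,134],down(-1.5)),([402,-180,134],down(46)),vpose(VR,-15,140,0),vpose(VR,-15,60,14))
E
```

```text
[0,0,0.026,-4.3,30.5,130] rows 3.2
[0,0,0,0,0,66] rows 1.6
[0,0,0,0,0,-140] rows 3.4
[0,0,-0.829,11.2,-118.9,0] rows 6.6
[0,0,-0.824,87.3,-60.9,0] rows 6.6
[0.244,0,0,0,-1.5,79.9] rows 2.0
```

>>> step_arm(
  series=[
    [[0, 0, 0.026, -4.3, 30.5, 20, 0.5], [0, 0, 0.026, -4.3, 30.5, 60, 0.5], [0, 0, 0.026, -4.3, 30.5, 100, 0.5], [0, 0, 0.026, -4.3, 30.5, 130, 0.5], [0, 0, 0.026, -4.3, 30.5, 155, 0.5], [0, 0, 0.026, -4.3, 30.5, 175, 0.5], [0, 0, 0.026, -4.3, 30.5, 188, 0.5], [0, 0, 0.026, -4.3, 30.5, 196, 0.5], [0, 0, 0.026, -4.3, 30.5, 196, 0.5], [0, 0, 0.026, -4.3, 30.5, 196, 0.5]],
  ],
)

```text
t: 42.28
tcp_pos: [387.9, -299.0, -5.4]
tcp_rot: [3.141, -0.0, -0.026]
ft_force: [0.4, -0.4, 1.3]
finger_gap: 0.503
gripper_force: 0.0
```

>>> step_arm(
  series=[
    [[0, 0, 0, 0, 0, 0, 0.8], [0, 0, 0, 0, 0, 0, 0.8], [0, 0, 0, 0, 0, 0, 0.8], [0, 0, 0, 0, 0, 0, 0.8], [0, 0, 0, 0, 0, 0, 0.8], [0, 0, 0, 0, 0, 0, 0.8]],
  ],
  newtons=55,
)

```text
t: 42.78
tcp_pos: [388.5, -299.5, -4.6]
tcp_rot: [3.14, -0.001, -0.026]
ft_force: [0.7, 0.7, 6.6]
finger_gap: 0.291
gripper_force: 55.0
```

>>> step_arm(
  series=[
    [[0, 0, 0, 0, 0, -15, 0.8], [0, 0, 0, 0, 0, -50, 0.8], [0, 0, 0, 0, 0, -90, 0.8], [0, 0, 0, 0, 0, -125, 0.8], [0, 0, 0, 0, 0, -140, 0.8], [0, 0, 0, 0, 0, -140, 0.8]],
  ],
)

```text
t: 43.28
tcp_pos: [390.2, -301.2, 139.3]
tcp_rot: [3.135, -0.006, -0.026]
ft_force: [0.2, -0.9, -1.2]
finger_gap: 0.294
gripper_force: 55.0
```

```bash
python3 - <<'E'
from h import *
st()
E
```

```text
t 43.28 tcp [ 390.2 -301.2  139.3] rot [179.6  -0.4  -1.5] F [ 0.2 -0.9 -1.2] gap 0.294 g 55.0 cmd [417.3 -74.9  54.1]
```

>>> step_arm(
  series=[
    [[0, 0, -0.12, 1.6, -17.2, 0, 0.8], [0, 0, -0.24, 3.2, -34.4, 0, 0.8], [0, 0, -0.36, 4.9, -51.6, 0, 0.8], [0, 0, -0.48, 6.5, -68.8, 0, 0.8], [0, 0, -0.6, 8.1, -86, 0, 0.8], [0, 0, -0.71, 9.6, -102, 0, 0.8], [0, 0, -0.829, 11.2, -118.9, 0, 0.8], [0, 0, -0.829, 11.2, -118.9, 0, 0.8]],
  ],
)

```text
t: 43.95
tcp_pos: [401.0, -177.1, 132.1]
tcp_rot: [-3.138, -0.0, 0.81]
ft_force: [-0.4, 0.0, -2.0]
finger_gap: 0.291
gripper_force: 55.0
```

>>> step_arm(
  series=[
    [[0, 0, -0.12, 12.7, -8.9, 0, 0.8], [0, 0, -0.24, 25.4, -17.7, 0, 0.8], [0, 0, -0.36, 38.1, -26.6, 0, 0.8], [0, 0, -0.48, 50.9, -35.5, 0, 0.8], [0, 0, -0.6, 63.6, -44.3, 0, 0.8], [0, 0, -0.71, 75.2, -52.5, 0, 0.8], [0, 0, -0.824, 87.3, -60.9, 0, 0.8], [0, 0, -0.824, 87.3, -60.9, 0, 0.8], [0, 0, -0.824, 87.3, -60.9, 0, 0.8]],
  ],
)

```text
t: 44.7
tcp_pos: [418.3, -75.1, 133.1]
tcp_rot: [-3.14, 0.0, 1.624]
ft_force: [0.2, 0.3, -2.1]
finger_gap: 0.289
gripper_force: 55.0
```

>>> step_arm(
  series=[
    [[0.06, 0, 0, 0, -0.4, 20, 0.8], [0.12, 0, 0, 0, -0.8, 42, 0.8], [0.18, 0, 0, 0, -1.1, 62, 0.8], [0.244, 0, 0, 0, -1.5, 75, 0.8], [0.244, 0, 0, 0, -1.5, 79.9, 0.8], [0.244, 0, 0, 0, -1.5, 79.9, 0.8], [0.244, 0, 0, 0, -1.5, 79.9, 0.8]],
  ],
)

```text
t: 45.28
tcp_pos: [417.1, -75.8, 54.2]
tcp_rot: [-2.898, 0.001, 1.625]
ft_force: [1.2, 0.6, -2.0]
finger_gap: 0.296
gripper_force: 55.0
```

```bash
python3 - <<'E'
from h import *
st()
plan(vpose(VR,-15,32.5,14),vpose(VR,11.5,30.3,14),vpose(VR,11.5,19.4,0),vpose(VR,0,19.4,0))
c=camera_params("wrist");im=capture("wrist"); h=cv2.cvtColor(im,cv2.COLOR_BGR2HSV); m=cv2.inRange(h,(50,70,20),(90,255,220)); n,l,s,_=cv2.connectedComponentsWithStats(m); print([x.tolist() for x in s[1:] if x[4]>200]); cv2.imwrite("w13.png",im)
E
```

```text
t 45.28 tcp [417.1 -75.8  54.2] rot [-166.     0.    93.1] F [ 1.2  0.6 -2. ] gap 0.296 g 55.0 cmd [417.3 -74.9  54.1]
[0,0,0,0,6.7,26.6] rows 0.7
[0,0,0,0,26.2,-4.2] rows 0.6
[-0.244,0,0,0,4.1,10.4] rows 2.0
[0,0,0,0,-11.5,0] rows 0.3
[[201, 198, 158, 89, 7821]]
```

>>> step_arm(
  series=[
    [[0, 0, 0, 0, 2.5, 10, 0.8], [0, 0, 0, 0, 5, 20, 0.8], [0, 0, 0, 0, 6.7, 26.6, 0.8], [0, 0, 0, 0, 6.7, 26.6, 0.8], [0, 0, 0, 0, 6.7, 26.6, 0.8]],
  ],
)

```text
t: 45.75
tcp_pos: [416.9, -75.1, 26.5]
tcp_rot: [-2.897, 0.0, 1.627]
ft_force: [-0.6, -0.6, -0.1]
finger_gap: 0.295
gripper_force: 55.0
```

>>> step_arm(
  series=[
    [[0, 0, 0, 0, 6, -1, 0.8], [0, 0, 0, 0, 12, -2, 0.8], [0, 0, 0, 0, 18, -3, 0.8], [0, 0, 0, 0, 23, -3.8, 0.8], [0, 0, 0, 0, 26.2, -4.2, 0.8], [0, 0, 0, 0, 26.2, -4.2, 0.8], [0, 0, 0, 0, 26.2, -4.2, 0.8]],
  ],
)

```text
t: 46.33
tcp_pos: [442.7, -73.7, 24.3]
tcp_rot: [-2.894, 0.0, 1.627]
ft_force: [-5.4, -0.4, 1.8]
finger_gap: 0.289
gripper_force: 55.0
```

```bash
python3 - <<'E'
from h import *
st()
E
```

```text
t 46.33 tcp [442.7 -73.7  24.3] rot [-165.8    0.    93.2] F [-5.4 -0.4  1.8] gap 0.289 g 55.0 cmd [433.8 -74.   13.4]
```

>>> step_arm(
  series=[
    [[0, 0, 0, 0, 1.9, -0.5, 0.8], [0, 0, 0, 0, 1.9, -0.5, 0.8], [0, 0, 0, 0, 1.9, -0.5, 0.8]],
  ],
)

```text
t: 46.58
tcp_pos: [444.3, -73.6, 24.3]
tcp_rot: [-2.893, 0.0, 1.627]
ft_force: [-5.8, -1.1, 1.0]
finger_gap: 0.292
gripper_force: 55.0
```

>>> step_arm(
  series=[
    [[-0.049, 0, 0, 0, 0.8, 2.1, 0.8], [-0.098, 0, 0, 0, 1.6, 4.2, 0.8], [-0.147, 0, 0, 0, 2.5, 6.2, 0.8], [-0.196, 0, 0, 0, 3.3, 8.3, 0.8], [-0.244, 0, 0, 0, 4.1, 10.4, 0.8], [-0.244, 0, 0, 0, 4.1, 10.4, 0.8], [-0.244, 0, 0, 0, 4.1, 10.4, 0.8]],
  ],
)

```text
t: 47.17
tcp_pos: [445.5, -73.5, 13.5]
tcp_rot: [-3.139, 0.0, 1.627]
ft_force: [-8.7, -0.6, 3.4]
finger_gap: 0.296
gripper_force: 55.0
```

```bash
python3 - <<'E'
from h import *
s=st(); print(s["wrist_torque"])
E
```

```text
t 47.17 tcp [445.5 -73.5  13.5] rot [-179.8    0.    93.2] F [-8.7 -0.6  3.4] gap 0.296 g 55.0 cmd [433.8 -74.   13.4]
[-0.19289388  1.52997349 -0.17792782]
```

>>> step_arm(
  series=[
    [[0, 0, 0, 0, -4, 0, 0.8], [0, 0, 0, 0, -8, 0, 0.8], [0, 0, 0, 0, -11, 0, 0.8], [0, 0, 0, 0, -13, 0, 0.8], [0, 0, 0, 0, -13, 0, 0.8], [0, 0, 0, 0, -13, 0, 0.8]],
  ],
)

```text
t: 47.67
tcp_pos: [434.7, -74.2, 13.6]
tcp_rot: [3.141, 0.0, 1.627]
ft_force: [-1.5, 0.7, -3.2]
finger_gap: 0.29
gripper_force: 55.0
```

```bash
python3 - <<'E'
from h import *
s=st(); print(s["wrist_torque"])
E
```

```text
t 47.67 tcp [434.7 -74.2  13.6] rot [180.    0.   93.2] F [-1.5  0.7 -3.2] gap 0.290 g 55.0 cmd [433.8 -74.   13.4]
[ 0.15400658  0.31042569 -0.0578266 ]
```

>>> step_arm(
  series=[
    [[0, 0, 0, 0, 0, 1.2, 0.8], [0, 0, 0, 0, 0, 1.2, 0.8], [0, 0, 0, 0, 0, 1.2, 0.5], [0, 0, 0, 0, 0, 1.2, 0.5], [0, 0, 0, 0, 0, 1.2, 0.5], [0, 0, 0, 0, 0, 1.2, 0.5], [0, 0, 0, 0, 0, 1.2, 0.5]],
  ],
)

```text
t: 48.25
tcp_pos: [434.9, -74.5, 12.6]
tcp_rot: [3.141, 0.001, 1.627]
ft_force: [-0.0, -0.4, -0.0]
finger_gap: 0.49
gripper_force: 0.0
```

>>> step_arm(
  series=[
    [[0, 0, 0, 0, 0, -25, 0.5], [0, 0, 0, 0, 0, -65, 0.5], [0, 0, 0, 0, 0, -105, 0.5], [0, 0, 0, 0, 0, -140, 0.5], [0, 0, 0, 0, 0, -150, 0.5], [0, 0, 0, 0, 0, -150, 0.5], [0, 0, 0, 0, 0, -150, 0.5]],
  ],
)

```text
t: 48.83
tcp_pos: [434.5, -74.3, 162.2]
tcp_rot: [3.141, 0.001, 1.627]
ft_force: [-0.6, -0.6, -0.8]
finger_gap: 0.496
gripper_force: 0.0
```

```bash
python3 - <<'E'
from h import *
sync(); c=camera_params("wrist"); im=capture("wrist"); cv2.imwrite("w14.png",im); json.dump({k:np.array(v).tolist() for k,v in c.items()},open("w14.json","w"))
old=cv2.imread("w11.png"); oc=json.load(open("w11.json"))
def rect(im,c):  # rectified top views at z=23..32, 2px/mm, vice frame
    Rv=R.from_euler('z',VR[2],degrees=True); src=[];
    for X,Y in ((-75,45),(75,45),(75,-45),(-75,-45)): src.append(proj("",np.array([VR[0],VR[1],32.])+Rv.apply([X,Y,0]),c))
    M=cv2.getPerspectiveTransform(np.float32(src),np.float32([(0,0),(600,0),(600,360),(0,360)])); return cv2.warpPerspective(im,M,(600,360))
a,b=rect(old,oc),rect(im,c)
cv2.imwrite("pics/cmp.png",cv2.resize(np.vstack([a,b]),(500,600)))
for n,q in (("before",a),("after",b)):
    h=cv2.cvtColor(q,cv2.COLOR_BGR2HSV); m=cv2.inRange(h,(105,120,40),(125,255,255)); k,l,s,_=cv2.connectedComponentsWithStats(m); print(n,"blue lips (mm, vice x)",[(round(x[0]/4-75,1),round((x[0]+x[2])/4-75,1),int(x[4])) for x in s[1:] if x[4]>800])
E
```

```text
t 48.83 tcp [434.5 -74.3 162.2] rot [1.80e+02 1.00e-01 9.32e+01] F [-0.6 -0.6 -0.8] gap 0.496 g 0.0 cmd [433.8 -74.   13.4]
before blue lips (mm, vice x) [(np.float64(-59.2), np.float64(-40.0), 12684), (np.float64(40.8), np.float64(59.2), 12611)]
after blue lips (mm, vice x) [(np.float64(-59.2), np.float64(-39.5), 13240), (np.float64(39.8), np.float64(59.0), 13167)]
```

View pics/cmp.png

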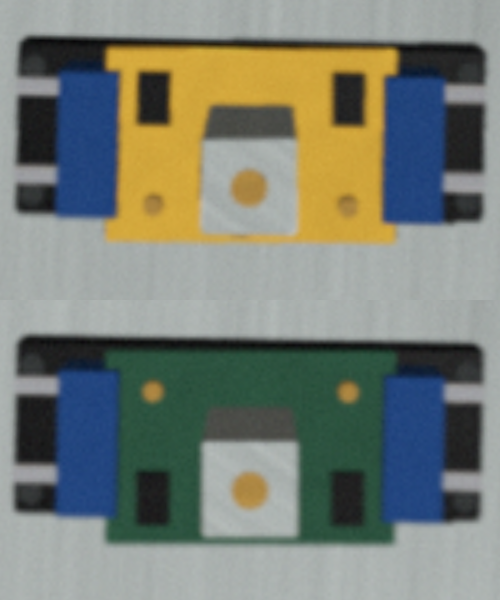

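```bash
python3 - <<'E'
from h import *
plan(([474,-168,175],down(57)),([514,-263,190],down(21.4)))
E
```

```text
[0.001,0.001,0.632,-95.7,34.2,-12.7] rows 5.1
[0,0,0.621,-57.9,85.3,-15] rows 5.0
```

>>> step_arm(
  series=[
    [[0.001, 0.001, 0.632, -95.7, 34.2, -12.7, 0.5], [0.001, 0.001, 0.632, -95.7, 34.2, -12.7, 0.5], [0.001, 0.001, 0.632, -95.7, 34.2, -12.7, 0.5], [0.001, 0.001, 0.632, -95.7, 34.2, -12.7, 0.5], [0.001, 0.001, 0.632, -95.7, 34.2, -12.7, 0.5], [0.001, 0.001, 0.632, -95.7, 34.2, -12.7, 0.5], [0.001, 0.001, 0.632, -95.7, 34.2, -12.7, 0.5]],
  ],
)

```text
t: 49.47
tcp_pos: [472.5, -167.3, 172.7]
tcp_rot: [-3.136, 0.0, 0.998]
ft_force: [-0.3, -0.3, -0.4]
finger_gap: 0.501
gripper_force: 0.0
```

>>> step_arm(
  series=[
    [[0, 0, 0.621, -57.9, 85.3, -15, 0.5], [0, 0, 0.621, -57.9, 85.3, -15, 0.5], [0, 0, 0.621, -57.9, 85.3, -15, 0.5], [0, 0, 0.621, -57.9, 85.3, -15, 0.5], [0, 0, 0.621, -57.9, 85.3, -15, 0.5], [0, 0, 0.621, -57.9, 85.3, -15, 0.5], [0, 0, 0.621, -57.9, 85.3, -15, 0.5], [0, 0, 0.621, -57.9, 85.3, -15, 0.5], [0, 0, 0.621, -57.9, 85.3, -15, 0.5]],
  ],
)

```text
t: 50.22
tcp_pos: [513.7, -262.4, 189.9]
tcp_rot: [-3.14, 0.001, 0.378]
ft_force: [-0.1, -0.1, -0.6]
finger_gap: 0.5
gripper_force: 0.0
```

```bash
python3 - <<'E'
from h import *
st(); c=camera_params("wrist"); im=capture("wrist"); cv2.imwrite("w15.png",im); board(im,c,(0,150,60),(8,255,255),"red")
h=cv2.cvtColor(im,cv2.COLOR_BGR2HSV); m=cv2.inRange(h,(0,0,150),(180,60,255)); p=proj("",np.array([514,-263,49.]),c).astype(int); print(p)
k=np.zeros_like(m);k[p[1]-22:p[1]+22,p[0]-22:p[0]+22]=1; n,l,s,ce=cv2.connectedComponentsWithStats(m*k)
print([(x.tolist(),ray("",q,49,c)) for x,q in zip(s[1:],ce[1:]) if x[4]>150])
E
```

```text
t 50.22 tcp [ 513.7 -262.4  189.9] rot [-179.9    0.    21.7] F [-0.1 -0.1 -0.6] gap 0.500 g 0.0 cmd [ 514. -263.  190.]
red box [241, 148, 81, 52, 2810] ctr [ 514.6 -262.9] size [57.5 87.6] long axis 111.6
[280 184]
[([268, 172, 27, 25, 584], array([ 514.37523613, -263.03264397])), ([258, 201, 44, 5, 220], array([ 495.52706338, -268.78421181]))]
```

```bash
python3 - <<'E'
from h import *
G=[514.5,-263]
plan(([*G,-6],down(21.5)),([*G,134],down(21.5)),([477,-78,134],down(57)),vpose(VL,-15,140,0),vpose(VL,-15,60,14),vpose(VL,-15,32.5,14),vpose(VL,12.5,30.3,14),vpose(VL,12.5,19.4,0),vpose(VL,-0.5,19.4,0))
E
```

```text
[0,0,-0.001,0.4,0.2,196] rows 4.7
[0,0,0,0,0,-140] rows 3.4
[0,0,-0.62,32.8,-185.9,0.1] rows 5.0
[0,0,-0.607,134.1,-132.3,0] rows 4.9
[0.245,0,0,0,-1.5,79.8] rows 2.0
[0,0,0,0,6.7,26.7] rows 0.7
[0,0,0,0,27.2,-4.5] rows 0.7
[-0.245,0,0,0,4.1,10.4] rows 2.0
[0,0,0,0,-13,0] rows 0.3
```

>>> step_arm(
  series=[
    [[0, 0, 0, 0.4, 0.2, 30, 0.5], [0, 0, 0, 0.4, 0.2, 70, 0.5], [0, 0, 0, 0.4, 0.2, 110, 0.5], [0, 0, 0, 0.4, 0.2, 145, 0.5], [0, 0, 0, 0.4, 0.2, 170, 0.5], [0, 0, 0, 0.4, 0.2, 187, 0.5], [0, 0, 0, 0.4, 0.2, 196, 0.5], [0, 0, 0, 0.4, 0.2, 196, 0.5], [0, 0, 0, 0.4, 0.2, 196, 0.5]],
  ],
)

```text
t: 51.02
tcp_pos: [514.6, -262.9, -5.3]
tcp_rot: [-3.141, 0.0, 0.375]
ft_force: [0.2, -0.0, 0.9]
finger_gap: 0.502
gripper_force: 0.0
```

>>> step_arm(
  series=[
    [[0, 0, 0, 0, 0, 0, 0.8], [0, 0, 0, 0, 0, 0, 0.8], [0, 0, 0, 0, 0, 0, 0.8], [0, 0, 0, 0, 0, 0, 0.8], [0, 0, 0, 0, 0, 0, 0.8], [0, 0, 0, 0, 0, 0, 0.8]],
  ],
  newtons=55,
)

```text
t: 51.52
tcp_pos: [515.1, -263.4, -4.5]
tcp_rot: [3.141, -0.001, 0.374]
ft_force: [-0.9, 0.6, 6.6]
finger_gap: 0.293
gripper_force: 55.0
```

>>> step_arm(
  series=[
    [[0, 0, 0, 0, 0, -15, 0.8], [0, 0, 0, 0, 0, -50, 0.8], [0, 0, 0, 0, 0, -90, 0.8], [0, 0, 0, 0, 0, -125, 0.8], [0, 0, 0, 0, 0, -140, 0.8], [0, 0, 0, 0, 0, -140, 0.8]],
  ],
)

```text
t: 52.02
tcp_pos: [517.2, -264.9, 139.7]
tcp_rot: [3.135, -0.005, 0.374]
ft_force: [1.0, -0.5, -1.2]
finger_gap: 0.291
gripper_force: 55.0
```

>>> step_arm(
  series=[
    [[0, 0, -0.09, 5, -27, 0, 0.8], [0, 0, -0.2, 10.6, -60, 0, 0.8], [0, 0, -0.3, 15.9, -90, 0, 0.8], [0, 0, -0.4, 21.2, -120, 0, 0.8], [0, 0, -0.5, 26.5, -150, 0, 0.8], [0, 0, -0.58, 30.6, -174, 0, 0.8], [0, 0, -0.62, 32.8, -185.9, 0.1, 0.8], [0, 0, -0.62, 32.8, -185.9, 0.1, 0.8]],
  ],
)

```text
t: 52.68
tcp_pos: [475.5, -75.5, 132.5]
tcp_rot: [-3.138, 0.0, 0.998]
ft_force: [-0.7, 0.1, -0.7]
finger_gap: 0.296
gripper_force: 55.0
```

>>> step_arm(
  series=[
    [[0, 0, -0.09, 19, -19, 0, 0.8], [0, 0, -0.19, 42, -41.5, 0, 0.8], [0, 0, -0.29, 64, -63, 0, 0.8], [0, 0, -0.39, 86, -85, 0, 0.8], [0, 0, -0.48, 106, -104.5, 0, 0.8], [0, 0, -0.56, 124, -122, 0, 0.8], [0, 0, -0.607, 134.1, -132.3, 0, 0.8], [0, 0, -0.607, 134.1, -132.3, 0, 0.8], [0, 0, -0.607, 134.1, -132.3, 0, 0.8]],
  ],
)

```text
t: 53.43
tcp_pos: [439.3, 106.2, 133.7]
tcp_rot: [-3.14, 0.0, 1.6]
ft_force: [-0.8, -0.6, -1.1]
finger_gap: 0.296
gripper_force: 55.0
```

```bash
python3 - <<'E'
from h import *
st()
E
```

```text
t 53.43 tcp [439.3 106.2 133.7] rot [-179.9    0.    91.7] F [-0.8 -0.6 -1.1] gap 0.296 g 55.0 cmd [453.5 107.   13.4]
```

>>> step_arm(
  series=[
    [[0.06, 0, 0, 0, -0.4, 20, 0.8], [0.12, 0, 0, 0, -0.8, 42, 0.8], [0.18, 0, 0, 0, -1.1, 62, 0.8], [0.245, 0, 0, 0, -1.5, 75, 0.8], [0.245, 0, 0, 0, -1.5, 79.8, 0.8], [0.245, 0, 0, 0, -1.5, 79.8, 0.8], [0.245, 0, 0, 0, -1.5, 79.8, 0.8]],
  ],
)

```text
t: 54.02
tcp_pos: [437.8, 105.7, 54.4]
tcp_rot: [-2.897, -0.0, 1.599]
ft_force: [-0.2, 0.1, -1.4]
finger_gap: 0.296
gripper_force: 55.0
```

>>> step_arm(
  series=[
    [[0, 0, 0, 0, 2.5, 10, 0.8], [0, 0, 0, 0, 5, 20, 0.8], [0, 0, 0, 0, 6.7, 26.7, 0.8], [0, 0, 0, 0, 6.7, 26.7, 0.8], [0, 0, 0, 0, 6.7, 26.7, 0.8]],
  ],
)

```text
t: 54.43
tcp_pos: [437.1, 106.8, 26.7]
tcp_rot: [-2.895, -0.001, 1.601]
ft_force: [0.3, -0.0, -2.0]
finger_gap: 0.291
gripper_force: 55.0
```

>>> step_arm(
  series=[
    [[0, 0, 0, 0, 6, -1, 0.8], [0, 0, 0, 0, 12, -2, 0.8], [0, 0, 0, 0, 18, -3, 0.8], [0, 0, 0, 0, 23, -3.8, 0.8], [0, 0, 0, 0, 27.2, -4.5, 0.8], [0, 0, 0, 0, 27.2, -4.5, 0.8], [0, 0, 0, 0, 27.2, -4.5, 0.8]],
  ],
)

```text
t: 55.02
tcp_pos: [463.8, 107.5, 24.4]
tcp_rot: [-2.892, -0.001, 1.601]
ft_force: [-6.7, -0.7, 2.7]
finger_gap: 0.294
gripper_force: 55.0
```

```bash
python3 - <<'E'
from h import *
st()
E
```

```text
t 55.02 tcp [463.8 107.5  24.4] rot [-165.7   -0.    91.7] F [-6.7 -0.7  2.7] gap 0.294 g 55.0 cmd [453.5 107.   13.4]
```

>>> step_arm(
  series=[
    [[-0.049, 0, 0, 0, 0.8, 2.1, 0.8], [-0.098, 0, 0, 0, 1.6, 4.2, 0.8], [-0.147, 0, 0, 0, 2.5, 6.2, 0.8], [-0.196, 0, 0, 0, 3.3, 8.3, 0.8], [-0.245, 0, 0, 0, 4.1, 10.4, 0.8], [-0.245, 0, 0, 0, 4.1, 10.4, 0.8], [-0.245, 0, 0, 0, 4.1, 10.4, 0.8]],
  ],
)

```text
t: 55.6
tcp_pos: [464.7, 107.5, 13.5]
tcp_rot: [-3.138, -0.0, 1.601]
ft_force: [-9.0, -0.4, 4.9]
finger_gap: 0.293
gripper_force: 55.0
```

>>> step_arm(
  series=[
    [[0, 0, 0, 0, -4, 0, 0.8], [0, 0, 0, 0, -8, 0, 0.8], [0, 0, 0, 0, -11, 0, 0.8], [0, 0, 0, 0, -12.5, 0, 0.8], [0, 0, 0, 0, -12.5, 0, 0.8], [0, 0, 0, 0, -12.5, 0, 0.8]],
  ],
)

```text
t: 56.1
tcp_pos: [454.4, 107.2, 13.6]
tcp_rot: [-3.142, -0.001, 1.601]
ft_force: [-1.2, 0.7, -2.6]
finger_gap: 0.291
gripper_force: 55.0
```

```bash
python3 - <<'E'
from h import *
st()
E
```

```text
t 56.10 tcp [454.4 107.2  13.6] rot [-180.    -0.    91.7] F [-1.2  0.7 -2.6] gap 0.291 g 55.0 cmd [453.5 107.   13.4]
```

Same as the green one. Release, rise, and check everything by code.

>>> step_arm(
  series=[
    [[0, 0, 0, 0, 0, 1.2, 0.8], [0, 0, 0, 0, 0, 1.2, 0.8], [0, 0, 0, 0, 0, 1.2, 0.5], [0, 0, 0, 0, 0, 1.2, 0.5], [0, 0, 0, 0, 0, 1.2, 0.5], [0, 0, 0, 0, 0, 1.2, 0.5], [0, 0, 0, 0, 0, 1.2, 0.5]],
  ],
)

```text
t: 56.68
tcp_pos: [454.5, 107.2, 12.6]
tcp_rot: [3.141, -0.001, 1.601]
ft_force: [0.4, 0.1, 0.4]
finger_gap: 0.486
gripper_force: 0.0
```

>>> step_arm(
  series=[
    [[0, 0, 0, 0, 0, -25, 0.5], [0, 0, 0, 0, 0, -65, 0.5], [0, 0, 0, 0, 0, -105, 0.5], [0, 0, 0, 0, 0, -145, 0.5], [0, 0, 0, 0, 0, -178, 0.5], [0, 0, 0, 0, 0, -178, 0.5], [0, 0, 0, 0, 0, -178, 0.5]],
  ],
)

```text
t: 57.27
tcp_pos: [456.3, 107.2, 193.2]
tcp_rot: [3.136, -0.001, 1.601]
ft_force: [0.2, 0.2, -0.4]
finger_gap: 0.496
gripper_force: 0.0
```

```bash
python3 - <<'E'
from h import *
sync(); c=camera_params("wrist"); im=capture("wrist"); cv2.imwrite("w16.png",im)
def rect(im,c,V):
    Rv=R.from_euler('z',V[2],degrees=True); src=[proj("",np.array([V[0],V[1],32.])+Rv.apply([X,Y,0]),c) for X,Y in ((-75,45),(75,45),(75,-45),(-75,-45))]
    M=cv2.getPerspectiveTransform(np.float32(src),np.float32([(0,0),(600,0),(600,360),(0,360)])); return cv2.warpPerspective(im,M,(600,360))
for n,q,C in (("before",cv2.imread("w10.png"),json.load(open("w10.json"))),("after",im,c)):
    h=cv2.cvtColor(rect(q,C,VL),cv2.COLOR_BGR2HSV); m=cv2.inRange(h,(105,120,40),(125,255,255)); k,l,s,_=cv2.connectedComponentsWithStats(m); print(n,[(float(round(x[0]/4-75,1)),float(round((x[0]+x[2])/4-75,1)),int(x[4])) for x in s[1:] if x[4]>800])
    g=cv2.inRange(h,(0,0,150),(180,60,255)); g[:, :200]=0; g[:,400:]=0; k,l,s,_=cv2.connectedComponentsWithStats(g); print(" block",[(float(x[0]/4-75),float((x[0]+x[2])/4-75),float(45-x[1]/4),float(45-(x[1]+x[3])/4)) for x in s[1:] if x[4]>3000])
# rail and tray
plan(([454,107.3,190],down(91.7)))
s=capture("scene"); t=capture("top"); cv2.imwrite("s16.png",s); cv2.imwrite("t16.png",t)
h=cv2.cvtColor(s,cv2.COLOR_BGR2HSV)
for n,hue,mk in (("o",12,(660.9,-20.1)),("b",108,(664.6,-114.8)),("g",65,(668.3,-222.3))):
    m=((abs(h[...,0].astype(int)-hue)<12)&(h[...,1]>100)).astype(np.uint8); p=proj("scene",np.array([[*mk,145.],[mk[0]-15,mk[1],208]])); x,y=p[0].astype(int)
    k=np.zeros_like(m); k[y-25:y+25,x-25:x+25]=1; a,l,st_,ce=cv2.connectedComponentsWithStats(m*k); print(n,"pred cap,tab",np.round(p).tolist(),[(q[:5].tolist(),ray("scene",z,145).round(1).tolist()) for q,z in zip(st_[1:],ce[1:]) if q[4]>15])
h=cv2.cvtColor(t,cv2.COLOR_BGR2HSV); m=cv2.inRange(h,(15,140,80),(32,255,255)); m[:,:390]=0; a,l,q,ce=cv2.connectedComponentsWithStats(m); print("tray yellow",[(z[:5].tolist(),ray("top",e,9).round(1).tolist()) for z,e in zip(q[1:],ce[1:]) if z[4]>40])
E
```

```text
t 57.27 tcp [456.3 107.2 193.2] rot [179.7  -0.   91.7] F [ 0.2  0.2 -0.4] gap 0.496 g 0.0 cmd [453.5 107.   13.4]
before [(-59.0, -40.5, 12566), (40.8, 59.2, 12456)]
 block [(-25.0, 25.0, 45.0, 34.0), (-14.5, 14.0, 4.5, -24.0), (-25.0, 25.0, -27.75, -45.0)]
after [(-59.0, -40.5, 12750), (40.0, 58.5, 12633)]
 block [(-25.0, 25.0, 45.0, 34.25), (-14.75, 14.0, 3.75, -24.5), (-25.0, 25.0, -28.0, -45.0)]
[0.005,-0.001,0,0.2,-2.3,3.2] rows 0.1
o pred cap,tab [[210.0, 260.0], [211.0, 241.0]] [([208, 235, 11, 13, 80], [624.4, -48.6]), ([185, 236, 47, 45, 438], [659.1, -21.0])]
b pred cap,tab [[177.0, 237.0], [175.0, 217.0]] [([171, 211, 9, 14, 43], [631.0, -154.2]), ([163, 219, 11, 11, 63], [652.7, -154.0]), ([171, 239, 16, 8, 73], [671.8, -102.3])]
g pred cap,tab [[141.0, 212.0], [138.0, 192.0]] [([126, 194, 9, 9, 43], [656.4, -273.9]), ([136, 214, 16, 8, 54], [675.3, -209.8])]
tray yellow [([400, 185, 23, 31, 457], [508.4, -376.3]), ([427, 184, 23, 31, 456], [513.1, -450.3])]
```

```bash
python3 - <<'E'
from h import *
an=np.linspace(0,6.28,40)
for n,mk in (("o",(660.9,-20.1)),("b",(664.6,-114.8)),("g",(668.3,-222.3))):
    for dy in (-10,0,10):
        p=proj("scene",np.array([[mk[0]-.04*dy+17*np.cos(a),mk[1]+dy+17*np.sin(a),z] for a in an for z in (135,145)])); print(n,dy,p.min(0).round(1),p.max(0).round(1))
s=cv2.imread("s16.png")
h=cv2.cvtColor(s,cv2.COLOR_BGR2HSV)
for n,hue,x0,y0 in (("b",108,155,205),("g",65,118,185),("o",12,190,228)):
    print(n,x0)
    for y in range(y0,y0+46,1): 
        r="".join('#' if abs(int(h[y,x,0])-hue)<12 and h[y,x,1]>100 else '.' for x in range(x0,x0+42)); 
        if '#' in r: print(y,r)
E
```

```text
o -10 [198.5 250.2] [215.6 267. ]
o 0 [202.2 252.6] [219.3 269.6]
o 10 [205.9 255.1] [223.  272.1]
b -10 [165.2 227.8] [182.1 243.8]
b 0 [168.6 230.1] [185.5 246.1]
b 10 [172.  232.4] [189.  248.5]
g -10 [130.1 204. ] [146.9 219.1]
g 0 [133.3 206.1] [150.1 221.3]
g 10 [136.5 208.2] [153.3 223.5]
b 155
208 .....................#....................
209 ....................####..................
210 .....................####.................
211 ..................#....##.................
212 ................#####.....................
213 ................######...#................
214 .................#####....................
215 ..................###.....#...............
216 ..................#.......................
217 ..................####....................
218 ...................##......#..............
219 ...........##......###.....#..............
220 ..........####......##....................
221 .........#######....##.#..................
222 ........#########....####.................
223 ........##########....###.................
224 .........#########.....#.................
[... 3308 characters left out ...]
.......................#######............
260 ........................#######...........
261 ..............#..........########.........
262 ..............##.........#########........
263 ..............####......############......
264 ..............#####....###############....
265 ...............######.##################..
266 ................###############..########.
267 ................##############....#######.
268 .................#############....########
269 .................############....########.
270 ...................########.....######.#..
271 .....................#.........######.....
272 ..............................######......
273 .............................#######......
```

```bash
python3 - <<'E'
from h import *
s=cv2.imread("raw_scene0.png"); h=cv2.cvtColor(s,cv2.COLOR_BGR2HSV)
for n,hue,mk in (("o",12,(660.9,-20.1)),("b",108,(664.6,-114.8)),("g",65,(668.3,-222.3))):
    for dy in (-8,0,8): print(n,dy,proj("scene",np.array([[mk[0]-.039*dy,mk[1]+dy,175.]])).round(1))
    p=proj("scene",np.array([[*mk,175.]]))[0].astype(int); x0,y0=p[0]-14,p[1]-10
    for y in range(y0,y0+20): print(y,x0,"".join('#' if abs(int(h[y,x,0])-hue)<14 and h[y,x,1]>70 else '.' for x in range(x0,x0+28)))
E
```

```text
o -8 [[205.3 251.6]]
o 0 [[208.3 253.6]]
o 8 [[211.4 255.7]]
243 194 ##.....###..................
244 194 ####..#####.................
245 194 #############...............
246 194 ##############..............
247 194 .##############.............
248 194 ..##############............
249 194 ....############............
250 194 .....#############..........
251 194 ......#############.........
252 194 ........##########..........
253 194 .........########...........
254 194 ...........########.........
255 194 .............#######........
256 194 ..............#######.......
257 194 ...............########.....
258 194 .................########...
259 194 ..................########..
260 194 ....................#######.
261 194 .....................#######
262 194 .......................#####
b -8 [[170.7 228.1]]
b 0 [[173.5 230. ]]
b 8 [[176.3 232. ]]
220 159 .....#####..................
221 159 .....#######................
222 159 ....#########...............
223 159 ....##########..............
224 159 .....#########..............
225 159 .....##########.............
226 159 .....###
[... 602 characters left out ...]
6 123 ...########.................
197 123 ..##########................
198 123 ...#########................
199 123 ....#########...............
200 123 ....#########...............
201 123 .....###########............
202 123 ......#######.###...........
203 123 .......#####...###..........
204 123 .........##.................
205 123 ............................
206 123 ............................
207 123 ............................
208 123 ............................
209 123 ............................
210 123 ............................
211 123 ............................
212 123 ............................
213 123 ............................
214 123 ............................
```

```bash
python3 - <<'E'
from h import *
s=cv2.imread("t16.png"); h=cv2.cvtColor(s,cv2.COLOR_BGR2HSV)
for n,hue,mk in (("o",12,(660.9,-20.1)),("b",108,(664.6,-114.8)),("g",65,(668.3,-222.3))):
    P=lambda dx,dy,z:proj("top",np.array([[mk[0]+dx,mk[1]+dy,z]]))[0].round(1)
    print(n,"tab top cols",P(-15,6,226),P(-15,-6,226),"tab rows",P(-23,0,226),P(-7,0,226),"tab foot",P(-23,0,190),"cap L/R",P(0,17,145),P(0,-17,145),"cap near",P(-17,0,145))
    p=P(-15,0,200).astype(int); x0,y0=p[0]-16,p[1]-14
    for y in range(y0,y0+32): print(y,x0,"".join('#' if abs(int(h[y,x,0])-hue)<14 and h[y,x,1]>80 else '.' for x in range(x0,x0+34)))
E
```

```text
o tab top cols [283.2 125. ] [288.3 125.1] tab rows [285.7 128.4] [285.8 121.8] tab foot [285.2 133.1] cap L/R [278.  129.6] [291.5 129.9] cap near [284.6 136.3]
114 269 ..................................
115 269 ..............#######.............
116 269 .............########.............
117 269 .............########.............
118 269 ............######################
119 269 ##################################
120 269 ##################################
121 269 ##################################
122 269 .............######...............
123 269 .............######...............
124 269 .............######...............
125 269 ..............#####...............
126 269 ..............#####...............
127 269 ..............#####...............
128 269 ........####.#########............
129 269 ........##############............
130 269 .......###############............
131 269 .......###############............
132 269 .......###############............
133 269 ........##############............
134 269 ........##############............
135 269 .........#####...####......
[... 2813 characters left out ...]
............
129 353 ...####......#####................
130 353 ...#####.....#####................
131 353 ...#####.....#####................
132 353 ...#####.....#####................
133 353 ...#####......####................
134 353 ...#####......###.................
135 353 ....#####......#..................
136 353 .....###..........................
137 353 ..................................
138 353 ..................................
139 353 ..................................
140 353 ..................................
141 353 ..................................
142 353 ..................................
143 353 ..................................
144 353 ..................................
```

```bash
python3 -c "
from rig import *
print(hand_in())"
```

```text
the job is handed in; nothing more can be done
None
```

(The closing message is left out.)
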